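# Load the light-curing rack and pin the panels

## Robot

A 6-joint arm with a two-finger parallel gripper is mounted at the origin on the work surface. World frame = base frame: x ahead of the robot, y to its left, z up, the work surface at z = 0. Lengths are in m, angles in rad, forces in N, time in s.
With the tool pointing down it reaches from about 0.25 to 0.725 m from the base axis. Payload 4 kg.
Tool frame: the origin (TCP) lies midway between the tips of the shut fingers; the grasp point (between the pads) lies 19 mm behind it; y points along the fingers, x is the direction in which the jaws open and shut, and the axes are right-handed (so a half turn about y gives the same grasp; the last joint's range is limited). The gripper opens to 85 mm and grips with 20 to 120 N. Pads are 22 mm wide; open, the fingers measure 114 mm over their backs; the gripper's body (76 mm by 85 mm) begins 54 mm behind the grasp point. The pads swing forward as they close: fully open they stand 13 mm farther back than shut.
Start: joints at [1.182, 0.241, 0.005, 1.335, 0, 1.571], TCP at [0.19, 0.463, 0.231] pointing down, gripper open.
Joint ranges: [-2.72, 2.72], [-1.05, 1.87], [-1.09, 1.28], [-1.99, 2.15], [-1.42, 1.44], [-3.14, 3.14]. Speed limits (rad/s): [2.79, 2.79, 3.14, 3.14, 3.14, 3.14].

## Interface

Orientations are given as a unit quaternion [x, y, z, w].
In Python, from workcell import bot gives the robot as it stands. The module is installed in compiled form; this text tells all that it offers.
- The arm moves only by the shell command python3 -m inch 'ROWS'. ROWS is text: rows parted by semicolons, each of 7 numbers parted by spaces: the turn, a rotation vector about the tool's x, y, z in degrees, then the shift along the tool's x, y, z in mm, then the closure, from 0 (fully open) to 1 (shut). In form: ax ay az dx dy dz fingers; .... A call has 1 to 12 rows; each row shifts and turns the commanded pose from where the row before left it, along the tool's axes as they then stand; what a row does not reach is not made up. A row lasts 1/8 s, in which the tool goes at most 62.5 mm and 10.7 degrees, less where a joint would pass 70% of its speed; a pose out of reach is approached as far as the arm can. A call with a gripper value outside its range is refused whole. The fingers move at their own pace and stop on an object; the grip force is fixed at half the most. Time passes only in rows, so rows that do not move let the fingers close. It gives the time, the measured TCP pose, the force and the opening at its end, in the units of the state.
- bot.get_obs(): the state, without advancing time (a new reading comes with each control period).
- bot.camera(name): name is "side" or "top" or "wrist"; returns a dict with "color" (480x640x3 uint8, blue, green, red), "fx", "fy", "cx", "cy" (pixels), "extrinsics" (4x4, takes a point from world to camera coordinates). Camera axes: x right, y up, looking along -z (the intrinsics and any distortion apply to the point x, -y, -z); pixel columns grow to the right and rows downward; lengths in m; the calibration is good to about 2 mm. A picture is of the moment at which its call begins. There is no depth.
- bot.job_done(): hands the job in, once; it reports no verdict.
Trained networks look in the newest picture that a camera, given by its name, has taken for a name from the list of things; names that differ only in an ending like _2 or _b are one class to them, and where a whole thing is asked for, a point or a joint stands for the part that bears it (a point fixed in the world has none). Each returns a list of dicts, best first, with "conf" (0 to 1); they miss things now and then, are a little off and sometimes report something else, mostly with a low value. They report only what shows in the picture. A call takes as long as a camera call. They do not tell look-alikes from the thing itself.
- bot.look_for(name, camera): "extent" ([left, top, right, bottom] in pixels, round what is visible of it).
- bot.cut_out(name, camera): "region" (480x640 bool, what is visible of it) and "extent" ([left, top, right, bottom] in pixels, round what is visible of it).
- bot.spot_point(name, camera): "point" ([column, row] in pixels: a listed point, or the origin of a listed thing).
The state is a dict: "clock": time; "joint_pos": joint angles; "joint_vel": joint speeds; "tau": joint torques, N m; "eef_pos": TCP position; "tool_rot": TCP orientation; "ft_force": force on the tool from outside, world axes, zero at the start; "ft_torque": the same for the moment, N m; "grip_width": finger opening in m.
Only numpy, scipy, OpenCV 4.12 (cv2) and the standard library are available. Lean on these libraries where they do the work, as an engineer would, in place of code of your own. Each camera call takes 0.05 s, during which the arm holds its last target.

## Task

Load the light-curing rack: stand every printed panel lying on the bench upright on its short thin edge, one to a channel of the rack, seated on the channel floor. Then push the retaining rod through both end brackets of the rack and through the windows of all the panels, so that its tip comes out beyond the far bracket, let go of it, and only then switch the curing lamp on. Do not disturb the bottle, the jar or the scraper.

Things in the scene. Friction and masses are not known exactly. Their poses are not given: they have to be found in the camera images.
- panel0_center (a point): flat grey printed panel, 46 wide x 100 long x 12 mm thick, about 65 g, with an 18 mm square window right through its middle; at the start it lies flat on the bench. This point is the centre of the window and of the panel; its y runs along the 100 mm length, x across the 46 mm width, z through the thickness. Both ends and both faces are alike. May be absent.
- panel1_center (a point): flat grey printed panel, 46 wide x 100 long x 12 mm thick, about 65 g, with an 18 mm square window right through its middle; at the start it lies flat on the bench. This point is the centre of the window and of the panel; its y runs along the 100 mm length, x across the 46 mm width, z through the thickness. Both ends and both faces are alike. May be absent.
- panel2_center (a point): flat grey printed panel, 46 wide x 100 long x 12 mm thick, about 65 g, with an 18 mm square window right through its middle; at the start it lies flat on the bench. This point is the centre of the window and of the panel; its y runs along the 100 mm length, x across the 46 mm width, z through the thickness. Both ends and both faces are alike. May be absent.
- panel3_center (a point): flat grey printed panel, 46 wide x 100 long x 12 mm thick, about 65 g, with an 18 mm square window right through its middle; at the start it lies flat on the bench. This point is the centre of the window and of the panel; its y runs along the 100 mm length, x across the 46 mm width, z through the thickness. Both ends and both faces are alike. May be absent.
- rack: fixed low metal rack, 200 long (its y) x 74 mm wide (its x); origin at the centre of its underside on the bench, z up. On its floor (z = 8 mm) ridges 20 mm high, with pointed roofs (apex at z = 38 mm), leave four channels 15 mm wide along y, at y = -54, -18, +18 and +54 mm. Side rails at x = +-25 mm, flared at the top (z = 37 mm), close the channels' ends
- channel0 (a point): centre of the floor of the rack's channel at its y = -54 mm, 8 mm above the bench. A panel stands here on its 46 x 12 mm edge, length upright, faces looking along the rack's y; seated, the panel's centre is 50 mm above this point
- channel1 (a point): centre of the floor of the rack's channel at its y = -18 mm, 8 mm above the bench. A panel stands here on its 46 x 12 mm edge, length upright, faces looking along the rack's y; seated, the panel's centre is 50 mm above this point
- channel2 (a point): centre of the floor of the rack's channel at its y = 18 mm, 8 mm above the bench. A panel stands here on its 46 x 12 mm edge, length upright, faces looking along the rack's y; seated, the panel's centre is 50 mm above this point
- channel3 (a point): centre of the floor of the rack's channel at its y = 54 mm, 8 mm above the bench. A panel stands here on its 46 x 12 mm edge, length upright, faces looking along the rack's y; seated, the panel's centre is 50 mm above this point
- eye_left (a point): centre of the 14 mm square eye in the rack's end bracket at its y = +92 mm, 58 mm above the bench, in line with the windows of seated panels. The bracket is 50 wide, 8 thick along y, 78 mm high
- eye_right (a point): centre of the 14 mm square eye in the rack's end bracket at its y = -92 mm, 58 mm above the bench, in line with the windows of seated panels. The bracket is 50 wide, 8 thick along y, 78 mm high
- rod_grip (a point): centre of the handle of the loose retaining rod (60 g): a black block 44 long x 18 wide x 14 mm high, with a round steel shaft 8 mm thick standing 225 mm out of its front. x points along the shaft's axis to the tip, 247 mm from here; z is up as it lies on the bench, tip slightly low. It may go in from either end of the rack; the handle does not pass the eyes
- rod_tip (a point): the round tip of the rod's shaft. The rod's balance point is about 80 mm ahead of the handle's centre, so that it lies safely in the eyes once home
- switch (a joint): toggle lever of the curing lamp's switch box (70 x 50 x 25 mm, fixed), rad: 0 = off (leaning 0.5 rad from upright to the box's own -x side), 1.0 = fully on (leaning 0.5 rad to the +x side); moves with about 1 N at the tip and stays where it is left
- switch_tip (a point): centre of the 26 mm black ball at the end of the toggle lever, 80 mm from its pivot, which is 22 mm above the bench. y lies along the level hinge axis; at joint 0 x is level and points the way the lever is thrown for on; the axes turn with the lever
- rod: the retaining rod as a whole; origin on the underside below the handle's centre, axes as for the handle's point
- panel0: the panel as a whole; origin at the centre of one face (the underside at the start), axes as for its centre point
- panel1: the panel as a whole; origin at the centre of one face (the underside at the start), axes as for its centre point
- panel2: the panel as a whole; origin at the centre of one face (the underside at the start), axes as for its centre point
- panel3: the panel as a whole; origin at the centre of one face (the underside at the start), axes as for its centre point
- resin_bottle: grey bottle, 68 mm across, 170 mm high, leave alone; origin at its base
- pigment_jar: small jar, 60 mm across, 70 mm high, leave alone; origin at its base
- scraper: scraper lying on the bench, leave alone; origin under its middle
Things that resemble listed ones, but are neither listed nor needed, are in the scene too. What is shaped like the panel2 but blue is not meant. Leave any yellow look-alike of the panel3 alone.

How it is judged:
By the outcome, as a careful person would: the job done as asked, in the order asked, and still so for the second after the job is handed in, with the robot touching nothing.
Of panel0, panel1, panel2, panel3 only 3 to 4 are there at a start; the rules pass over those that are not, and their reading is None.
At some moment in a run one of rod may be knocked a few centimetres aside while the robot is not near it.
Once in a run the grip may slacken for a moment while it holds something.
It also fails if it takes over 210 s, if anything falls off the work surface, if the arm or the gripper's body presses on something with over 40 N, if the wrist force passes 120 N, or if a joint passes its speed limit or range.

## Working session

There is one attempt and no reset: what is moved stays moved. The work goes in short steps, Python scripts to look and compute and a shell command to move; the robot and the scene stay as the last step left them, time stands still between calls to the robot, and variables do not carry over. Pictures are saved under pics/ and viewed, and the job is handed in when it is done.

```bash
ls; mkdir -p pics
python3 - <<'E'
from workcell import bot
import cv2
for n in ("side","top","wrist"):
    c=bot.camera(n); cv2.imwrite(f"pics/{n}0.png",c["color"]); print(n,c["fx"],c["fy"],c["cx"],c["cy"],c["extrinsics"], [k for k in c])
print(bot.get_obs())
E
```

```text
pics
side 465.9872685472529 465.9872685472529 319.38278981468324 245.135408554843 [[ 0.97869108 -0.20491584 -0.01316282 -0.56210564]
 [ 0.11415701  0.48969704  0.86438706 -0.15472692]
 [-0.1706808  -0.84747054  0.5026547  -1.00044423]
 [ 0.          0.          0.          1.        ]] ['color', 'fx', 'fy', 'cx', 'cy', 'extrinsics']
top 593.6489125116606 593.6489125116606 316.6953911422879 240.11304895140307 [[ 0.01524409 -0.99984377  0.00894683  0.03462832]
 [ 0.98093957  0.0166882   0.19359511 -0.58783034]
 [-0.19371418  0.00582512  0.98104072 -1.50113945]
 [ 0.          0.          0.          1.        ]] ['color', 'fx', 'fy', 'cx', 'cy', 'extrinsics']
wrist 344.393332526868 344.393332526868 319.7850916775622 235.70021292261893 [[ 0.37903369  0.9253808  -0.00195713 -0.49994154]
 [-0.89060315  0.36421285 -0.27235093  0.03610258]
 [-0.25131551  0.1049732   0.962196   -0.37845978]
 [ 0.          0.          0.          1.        ]] ['color', 'fx', 'fy', 'cx', 'cy', 'extrinsics']
{'clock': 0.15, 'joint_pos': array([1.18201707e+00, 2.41265459e-01, 4.02433375e-03, 1.33519065e+00,
       2.13430012e-05, 1.57082010e+00]), 'joint_vel': array([-0.00026523, -0.00092   ,  0.00451836,  0.0016913 ,  0.00133846,
        0.00030358]), 'tau': array([ 1.60648819e-04, -3.72635400e+01,  2.52638501e+01,  1.23651608e-02,
       -6.53694400e-06, -6.25572980e-07]), 'eef_pos': array([0.18934147, 0.46224424, 0.23060113]), 'tool_rot': array([ 0.58748714,  0.39350757, -0.39447625, -0.58685529]), 'ft_force': array([ 0.75270497, -0.22898742, -0.56545195]), 'ft_torque': array([ 0.01219558, -0.00311639,  0.00684922]), 'grip_width': 0.08566830487942947}
```

View pics/top0.png

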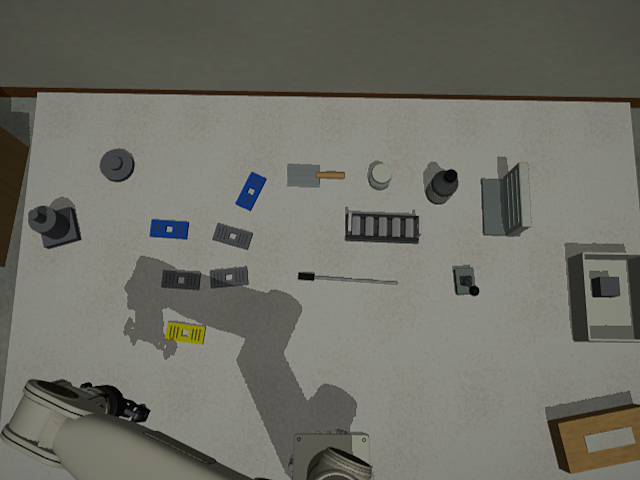

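View pics/side0.png

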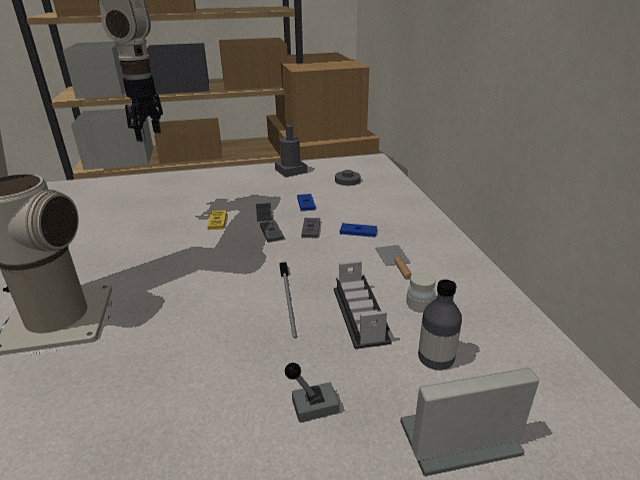

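View pics/wrist0.png

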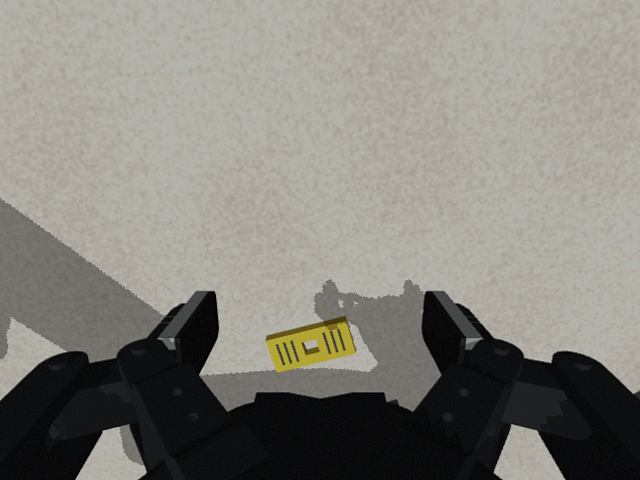

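The top view shows three grey panels at about (233,236), (181,279) and (229,277), two blue look-alikes and one yellow. The rack is at (382,228), the rod runs (306,276)→(397,282), and the switch is at (465,280).

```bash
cat > h.py <<'E'
from workcell import bot
import numpy as np, cv2
from scipy.spatial.transform import Rotation as R
np.set_printoptions(precision=4,suppress=True)
def proj(c,P):
    P=np.atleast_2d(P); E=c["extrinsics"]; q=P@E[:3,:3].T+E[:3,3]
    return np.c_[c["fx"]*q[:,0]/-q[:,2]+c["cx"], -c["fy"]*q[:,1]/-q[:,2]+c["cy"]]
def ray(c,uv):
    E=c["extrinsics"]; d=np.array([(uv[0]-c["cx"])/c["fx"],-(uv[1]-c["cy"])/c["fy"],-1.])
    return -E[:3,:3].T@E[:3,3], E[:3,:3].T@d
def at_z(c,uv,z):
    o,d=ray(c,uv); return o+d*(z-o[2])/d[2]
def tri(obs):
    A=0;b=0
    for c,uv in obs:
        o,d=ray(c,uv); d=d/np.linalg.norm(d); M=np.eye(3)-np.outer(d,d); A=A+M; b=b+M@o
    return np.linalg.solve(A,b)
def crop(im,x0,y0,x1,y1,s,fn):
    cv2.imwrite(fn,cv2.resize(im[y0:y1,x0:x1],None,fx=s,fy=s,interpolation=cv2.INTER_CUBIC))
def tool():
    o=bot.get_obs(); return o["eef_pos"],R.from_quat(o["tool_rot"]),o
E
python3 - <<'E'
from h import *
c={n:bot.camera(n) for n in("top","side")}
im=c["top"]["color"]
crop(im,100,200,480,350,2,"pics/topcrop.png")
for n in ["panel0","rack","rod","resin_bottle","pigment_jar","scraper","switch"]:
  for k in c:
    for r in bot.look_for(n,k): print(n,k,np.round(r["extent"]),round(r["conf"],2))
for n in ["panel0_center","channel0","channel1","channel2","channel3","eye_left","eye_right","rod_grip","rod_tip","switch_tip"]:
  for k in c:
    for r in bot.spot_point(n,k): print(n,k,np.round(r["point"],1),round(r["conf"],2))
t,r,o=tool(); print(r.as_matrix())
E
```

```text
panel0 top [210. 269. 250. 288.] 0.86
panel0 top [161. 272. 200. 286.] 0.85
panel0 top [236. 172. 266. 211.] 0.83
panel0 top [211. 222. 251. 250.] 0.78
panel0 top [146. 224. 186. 240.] 0.61
panel0 top [164. 325. 208. 346.] 0.56
panel0 side [259. 222. 284. 241.] 0.81
panel0 side [339. 223. 373. 235.] 0.72
panel0 side [207. 212. 227. 228.] 0.63
panel0 side [302. 217. 321. 236.] 0.61
panel0 side [253. 203. 275. 222.] 0.57
panel0 side [298. 190. 312. 212.] 0.48
panel0 side [335. 261. 392. 349.] 0.28
rack top [423. 171. 458. 204.] 0.4
rack side [335. 261. 391. 351.] 0.65
rod top [298. 274. 400. 287.] 0.64
rod side [279. 262. 297. 339.] 0.77
rod side [286. 363. 315. 397.] 0.24
resin_bottle top [423. 170. 458. 203.] 0.84
resin_bottle side [419. 283. 464. 371.] 0.97
pigment_jar top [368. 166. 391. 190.] 0.92
pigment_jar side [406. 273. 435. 313.] 0.89
scraper top [285. 167. 344. 186.] 0.61
scraper side [375. 248. 411. 279.] 0.92
switch top [466. 282. 479. 291.] 0.6
switch side [283. 361. 314. 394.] 0.9
switch side [261. 220. 283. 243.] 0.66
switch side [408. 275. 435. 314.] 0.66
panel0_cente
[... 1230 characters left out ...]
_left side [350.5 268. ] 0.9
eye_left side [358.9 315.1] 0.6
eye_left side [359.4 305.4] 0.37
eye_left side [364.9 330.8] 0.16
eye_right top [418.  224.9] 0.93
eye_right top [182.1 277.9] 0.7
eye_right top [179.9 278.3] 0.53
eye_right top [374.5 229.5] 0.49
eye_right top [306.5 275. ] 0.26
eye_right side [372.9 323.5] 0.9
eye_right side [361.9 317.6] 0.49
rod_grip top [306.1 275.5] 0.87
rod_grip side [282.9 267.1] 0.81
rod_grip side [308.9 225.3] 0.28
rod_tip top [397.2 283. ] 0.84
rod_tip side [295.6 338.3] 0.87
rod_tip side [418.4 309.2] 0.3
switch_tip top [473.3 288.3] 0.68
switch_tip side [293.4 367.2] 0.73
[[ 0.379  -0.     -0.9254]
 [ 0.9254 -0.      0.379 ]
 [-0.     -1.      0.    ]]
```

View pics/topcrop.png

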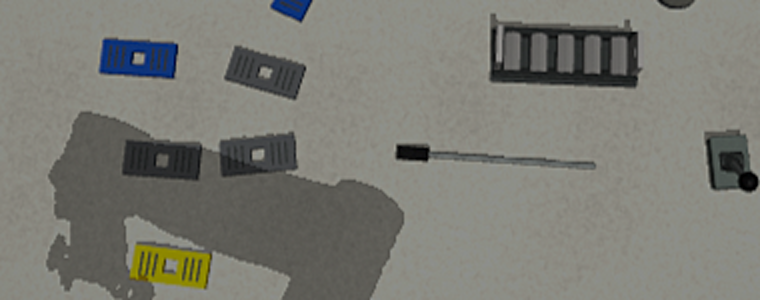

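Run:
```python
from h import *
c={n:bot.camera(n) for n in("top","side")}
t=c["top"]; s=c["side"]
# rack: fit model with template points
print("eyeL",tri([(t,(347,228.4)),(s,(350.5,268))]), "eyeR",tri([(t,(418,224.9)),(s,(372.9,323.5))]))
for u in [(360.6,229.4),(376.3,226.6),(388,227),(401.5,230.1)]: print("ch",at_z(t,u,.008))
for u in [(355.9,298.7),(357.2,307),(360.7,315.2),(364.9,332.3)]: print("ch side",at_z(s,u,.008))
print("grip",at_z(t,(306.1,275.5),.007),at_z(s,(282.9,267.1),.007),"tip",at_z(t,(397.2,283),.004),at_z(s,(295.6,338.3),.004))
print("sw",tri([(t,(473.3,288.3)),(s,(293.4,367.2))]))
for ext in ([210,269,250,288],[161,272,200,286],[211,222,251,250]):
    best=None
    for r in bot.cut_out("panel0","top"):
        e=np.array(r["extent"])
        if np.abs(e-ext).max()<10:
            m=r["region"].astype(np.uint8); 
            cn=max(cv2.findContours(m,0,1)[0],key=cv2.contourArea)
            P=np.array([at_z(t,p,.012)[:2] for p in cn.reshape(-1,2)])
            rr=cv2.minAreaRect((P*1000).astype(np.float32)); print(ext,rr)
```

```text
eyeL [ 0.6299 -0.0368  0.0546] eyeR [ 0.6338 -0.2244  0.0487]
ch [ 0.6287 -0.0752  0.008 ]
ch [ 0.6372 -0.118   0.008 ]
ch [ 0.6366 -0.1499  0.008 ]
ch [ 0.6286 -0.1866  0.008 ]
ch side [ 0.6383 -0.0888  0.008 ]
ch side [ 0.633 -0.118  0.008]
ch side [ 0.6326 -0.1466  0.008 ]
ch side [ 0.6256 -0.2005  0.008 ]
grip [0.5    0.0707 0.007 ] [0.4988 0.0769 0.007 ] tip [ 0.4842 -0.1739  0.004 ] [ 0.4877 -0.1831  0.004 ]
sw [ 0.4612 -0.3527  0.0964]
[210, 269, 250, 288] ((490.22332763671875, 277.66619873046875), (46.779727935791016, 100.64804077148438), 7.040957927703857)
[161, 272, 200, 286] ((480.49810791015625, 404.7008056640625), (50.87086868286133, 103.27960968017578), 0.9306588172912598)
[211, 222, 251, 250] ((600.2616577148438, 272.6826171875), (105.90161895751953, 50.648929595947266), 74.86199951171875)
```

Run:
```python
from h import *
w=bot.camera("wrist");E=w["extrinsics"];p,r,o=tool()
C=-E[:3,:3].T@E[:3,3]; print("cam in tool",r.inv().apply(C-p),"axes(cols x,y,z) in tool\n",r.as_matrix().T@E[:3,:3].T)
```

```text
cam in tool [ 0.001  -0.1425  0.0684] axes(cols x,y,z) in tool
 [[ 1.     -0.0001  0.    ]
 [ 0.0001  0.2723 -0.9622]
 [ 0.0001  0.9622  0.2723]]
```

```bash
python3 -m inch '0 5 0 0 0 0 0; 0 5 0 0 0 0 0'; python3 -c "
from h import *
p,r,o=tool();print(o['joint_pos'],r.as_matrix(),p)"
```

```text
clock: 2.5
eef_pos: [0.1896, 0.4627, 0.2313]
tool_rot: [0.62, 0.34, -0.34, -0.62]
ft_force: [0.5, 0.3, 0.4]
grip_width: 0.0854
[ 1.182   0.2406  0.005   1.3352 -0.      1.7482] [[ 0.5365  0.     -0.8439]
 [ 0.8439  0.      0.5365]
 [ 0.     -1.     -0.    ]] [0.1896 0.4627 0.2313]
```

```bash
python3 -m inch '0 9.6 0 0 0 0 0; 0 9.6 0 0 0 0 0; 0 9.6 0 0 0 0 0; 0 9.6 0 0 0 0 0; 0 9.6 0 0 0 0 0; 0 9.6 0 0 -10 0 0;0 0 0 45 -10 -19 0;0 0 0 45 -10 -19 0;0 0 0 45 -10 -19 0;0 0 0 45 -10 -19 0;0 0 0 45 -10 -19 0;0 0 0 45 -10 -19 0'; python3 -m inch '0 0 0 40 0 -19 0; 0 0 0 0 0 0 0; 0 0 0 0 0 0 0';python3 - <<'E'
from h import *
p,r,o=tool();print(o['joint_pos'],r.as_matrix(),p)
w=bot.camera("wrist"); cv2.imwrite("pics/w1.png",w["color"])
for x in bot.cut_out("panel0","wrist"):
    m=x["region"].astype(np.uint8); cn=max(cv2.findContours(m,0,1)[0],key=cv2.contourArea)
    P=np.array([at_z(w,q,.012)[:2] for q in cn.reshape(-1,2)])
    print(round(x["conf"],2),np.round(x["extent"]),cv2.minAreaRect((P*1000).astype(np.float32)), w["color"][x["region"]].mean(0))
for x in bot.spot_point("panel0_center","wrist"): print(x, at_z(w,x["point"],.006))
E
```

```text
clock: 4.0
eef_pos: [0.4612, 0.3485, 0.3017]
tool_rot: [-0.707, -0.001, 0.001, 0.707]
ft_force: [0.4, 0.4, -0.2]
grip_width: 0.0852
clock: 4.38
eef_pos: [0.4995, 0.3303, 0.3009]
tool_rot: [0.707, 0.0, -0.001, -0.707]
ft_force: [-1.2, 0.0, -0.3]
grip_width: 0.0852
[0.5841 0.4356 0.4609 1.5971 0.0005 2.153 ] [[ 1.     -0.0011 -0.0019]
 [ 0.0019 -0.0002  1.    ]
 [-0.0011 -1.     -0.0002]] [0.4995 0.3303 0.3009]
0.95 [452. 241. 530. 296.] ((730.7623291015625, 230.36724853515625), (47.221370697021484, 105.98601531982422), 66.38162231445312) [132.6475  67.0588  36.7759]
0.94 [172. 103. 214. 192.] ((345.8628845214844, 386.61224365234375), (99.98274230957031, 50.191219329833984), 82.4532241821289) [ 77.1329 186.4365 187.2019]
0.87 [402.  50. 452. 144.] ((621.6260986328125, 446.58941650390625), (100.0604248046875, 48.486419677734375), 86.94903564453125) [155.6149  80.1438  45.1281]
0.84 [287.  87. 331. 178.] ((485.1998596191406, 406.5830383300781), (99.82036590576172, 45.96833038330078), 86.6892318725586) [110.5464 108.4032 107.4177]
0.65 [293. 194. 339. 273.] ((493.4857177734375, 279.3956298828125), (48.044437408447266, 103.48556518554688), 6.213646411895752) [95.5638 93.7854 92.906 ]
0.65 [368. 198. 430. 274.] ((603.8482055664062, 275.0589904785156), (102.27482604980469, 50.138824462890625), 74.40687561035156) [72.0573 70.6002 69.7733]
{'point': [314.8, 235.7], 'conf': 0.88} [0.4936 0.276  0.006 ]
```

View pics/w1.png

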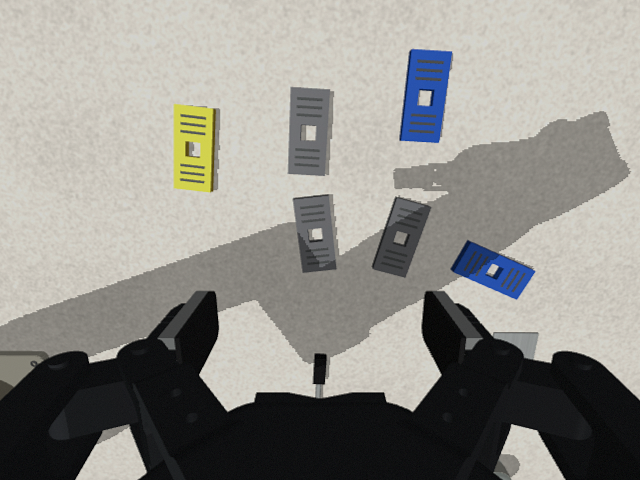

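```bash
cat >> h.py <<'E'
def Rtool(head,tilt):
    """head deg of tool x in world; tilt about tool x (+: points toward +y)"""
    h=np.radians(head); x=np.array([np.cos(h),np.sin(h),0]); z=np.array([-np.sin(h),np.cos(h),0]); y=np.array([0,0,-1.])
    return R.from_matrix(np.c_[x,y,z])*R.from_rotvec([np.radians(tilt),0,0])
def plan(P,Rt,p=None,r=None,backs=(0,)):
    if p is None: p,r,_=tool()
    rv=(r.inv()*Rt).as_rotvec(degrees=True)
    for b in backs:
        T=np.asarray(P)-b/1000*Rt.as_matrix()[:,1]
        print("back",b,"rot",rv.round(2),"then shift mm",(Rt.inv().apply(T-p)*1000).round(1),"| shift now",(r.inv().apply(T-p)*1000).round(1), "T",T)
def pick(cx,cy,ang,tilt=40,g=22,z=.008):
    a=np.radians(ang); L=np.array([np.cos(a),np.sin(a),0])  # toward +y
    P=np.array([cx,cy,z])-g/1000*L; P[2]=z
    plan(P,Rtool(ang-90,tilt),backs=(100,0))
E
python3 -c "
from h import *
pick(.4925,.278,96.2)"
```

```text
back 100 rot [39.95 -5.73  2.08] then shift mm [ -11.9   77.2 -245.5] | shift now [   2.6  216.9 -138.9] T [0.5018 0.1922 0.0846]
back 0 rot [39.95 -5.73  2.08] then shift mm [ -11.9  177.2 -245.5] | shift now [ -4.1 293.5 -75. ] T [0.4949 0.2561 0.008 ]
```

```bash
python3 -m inch '0 0 0 .5 43 -28 0;0 0 0 .5 43 -28 0;0 0 0 .5 43 -28 0;0 0 0 .5 43 -28 0;0 0 0 .6 45 -27 0;10 -1.43 0.52 0 0 0 0;10 -1.43 0.52 0 0 0 0;10 -1.43 0.52 0 0 0 0;9.95 -1.43 0.52 0 0 0 0;0 0 0 0 0 0 0;0 0 0 0 0 0 0';python3 - <<'E'
from h import *
p,r,o=tool();print(o['joint_pos'])
w=bot.camera("wrist"); cv2.imwrite("pics/w2.png",w["color"])
for x in bot.cut_out("panel0","wrist"):
    m=x["region"].astype(np.uint8); cn=max(cv2.findContours(m,0,1)[0],key=cv2.contourArea)
    P=np.array([at_z(w,q,.012)[:2] for q in cn.reshape(-1,2)])
    print(round(x["conf"],2),cv2.minAreaRect((P*1000).astype(np.float32)))
pick(.4925,.278,96.2)
E
```

```text
clock: 5.9
eef_pos: [0.5027, 0.1921, 0.0847]
tool_rot: [-0.423, -0.023, 0.048, 0.905]
ft_force: [-0.1, 0.3, -0.2]
grip_width: 0.0854
[-0.0028  0.4986 -0.2325  0.9306  0.6913  1.4277]
0.96 ((494.1196594238281, 277.1266174316406), (46.69823455810547, 103.7068862915039), 6.450503349304199)
0.83 ((699.3270263671875, 239.94964599609375), (52.69770050048828, 39.7137565612793), 66.0736083984375)
0.72 ((604.4677734375, 271.72601318359375), (105.89006805419922, 48.65456771850586), 74.7547607421875)
0.69 ((348.4571228027344, 382.6893310546875), (109.4931640625, 54.49628448486328), 83.3226547241211)
0.66 ((620.9549560546875, 440.79815673828125), (113.98225402832031, 50.3952522277832), 86.2010498046875)
0.65 ((485.3101501464844, 401.3290710449219), (110.30320739746094, 47.05575180053711), 86.6873550415039)
back 100 rot [0.08 0.1  0.08] then shift mm [-1.   0.3 -0.7] | shift now [-1.   0.3 -0.7] T [0.5018 0.1922 0.0846]
back 0 rot [0.08 0.1  0.08] then shift mm [ -1.  100.3  -0.7] | shift now [ -1.2 100.3  -0.6] T [0.4949 0.2561 0.008 ]
```

View pics/w2.png

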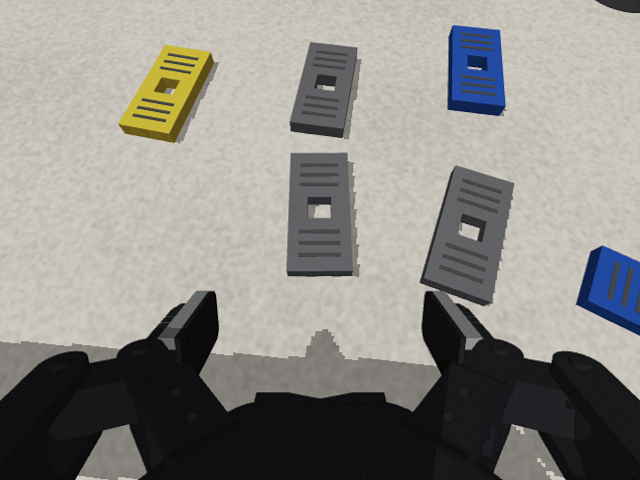

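```bash
python3 -m inch '0 0 0 -1 25 0 .2;0 0 0 0 25 0 .2;0 0 0 0 20 0 .2;0 0 0 0 15 0 .2;0 0 0 0 15 0 .2;0 0 0 0 0 0 .2;0 0 0 0 0 0 1;0 0 0 0 0 0 1;0 0 0 0 0 0 1;0 0 0 0 0 0 1;0 0 0 0 0 0 1'
python3 - <<'E'
from h import *
p,r,o=tool();print(o['joint_pos'],p)
w=bot.camera("wrist"); cv2.imwrite("pics/w3.png",w["color"])
E
```

```text
clock: 7.38
eef_pos: [0.4956, 0.2553, 0.0091]
tool_rot: [-0.421, -0.023, 0.048, 0.905]
ft_force: [-1.3, 0.1, 6.3]
grip_width: 0.0434
[ 0.1176  0.5928 -0.3299  0.6364  0.6997  1.5862] [0.4956 0.2553 0.0091]
```

View pics/w3.png

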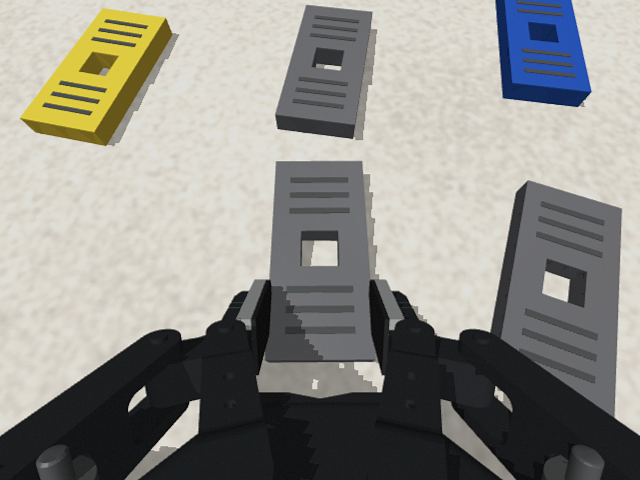

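```bash
python3 -m inch '0 0 0 0 -8 7 1;0 0 0 0 -30 25 1;0 0 0 0 -31 26 1;0 0 0 0 -31 26 1;0 0 0 0 -31 26 1;0 0 0 0 -31 26 1;0 0 0 0 -31 26 1;0 0 0 0 0 0 1'
python3 - <<'E'
from h import *
p,r,o=tool();print(o['joint_pos'],p)
t=bot.camera("top");s=bot.camera("side")
crop(t["color"],330,195,440,255,7,"pics/rt.png"); crop(s["color"],320,250,410,360,5,"pics/rs.png")
for k in("top","side"):
  for n in ("channel0","eye_left","eye_right"):
    for x in bot.spot_point(n,k)[:5]: print(k,n,x)
E
```

```text
clock: 8.43
eef_pos: [0.4967, 0.2552, 0.2639]
tool_rot: [-0.422, -0.026, 0.046, 0.905]
ft_force: [-0.1, 0.4, -0.3]
grip_width: 0.0434
[ 0.1181  0.294  -0.0246  1.2338  0.6975  1.5866] [0.4967 0.2552 0.2639]
top channel0 {'point': [401.9, 230.6], 'conf': 0.96}
top channel0 {'point': [375.5, 228.8], 'conf': 0.96}
top channel0 {'point': [360.9, 229.0], 'conf': 0.88}
top channel0 {'point': [389.2, 226.7], 'conf': 0.69}
top eye_left {'point': [348.6, 222.5], 'conf': 0.59}
top eye_left {'point': [435.0, 193.5], 'conf': 0.43}
top eye_right {'point': [420.5, 224.2], 'conf': 0.88}
side channel0 {'point': [365.6, 328.3], 'conf': 0.96}
side channel0 {'point': [353.9, 306.2], 'conf': 0.74}
side channel0 {'point': [362.3, 313.6], 'conf': 0.73}
side channel0 {'point': [353.7, 294.8], 'conf': 0.68}
side channel0 {'point': [394.2, 264.4], 'conf': 0.37}
side eye_left {'point': [347.3, 268.0], 'conf': 0.56}
side eye_right {'point': [375.6, 323.9], 'conf': 0.87}
side eye_right {'point': [310.8, 227.3], 'conf': 0.73}
```

View pics/rt.png

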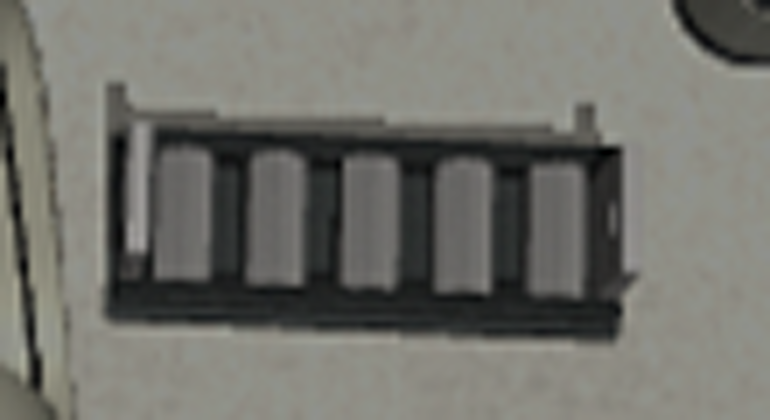

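View pics/rs.png

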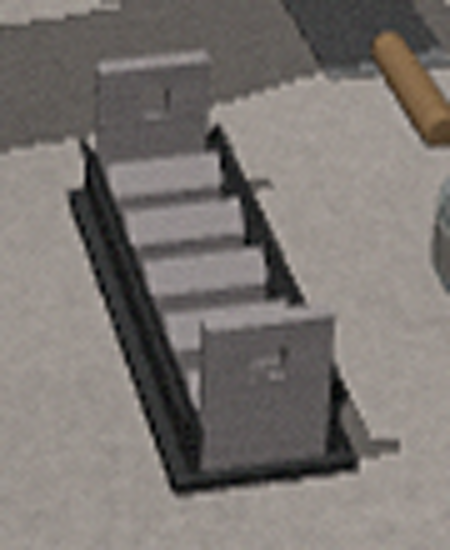

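```bash
cat > rackfit.py <<'E'
from h import *
from scipy.optimize import least_squares
t=bot.camera("top");s=bot.camera("side")
T=lambda u,v:(330+u/7-.5+.07,195+v/7-.5+.07); S=lambda u,v:(320+u/5-.4,250+v/5-.4)
# rack local pts; rack +y ~ world +y
obs=[(t,T(108,318),(-37,100,0)),(t,T(614,338),(-37,-100,0)),
 (s,S(180,492),(-37,-100,0)),(s,S(356,463),(37,-100,0)),(s,S(70,195),(-37,100,4)),
 (s,S(268,365),(0,-96,58)),(s,S(155,103),(0,88,58)),
 (s,S(203,321),(-25,-96,78)),(s,S(332,315),(25,-96,78)),(s,S(98,65),(-25,88,78)),(s,S(207,52),(25,88,78))]
for cx,cy,y in[(183,214,72),(277,218,36),(370,221,0),(463,226,-36),(557,229,-72)]: obs.append((t,T(cx,cy),(0,y,33)))
def wp(q,l):
    c,s_=np.cos(q[2]),np.sin(q[2]); l=np.array(l)/1000
    return np.array([q[0]+c*l[0]-s_*l[1],q[1]+s_*l[0]+c*l[1],l[2]])
def f(q,sel=None):
    return np.concatenate([proj(c,wp(q,l))[0]-np.array(uv) for c,uv,l in (sel or obs)])
for name,sel in(("all",obs),("top",[o for o in obs if o[0] is t]),("side",[o for o in obs if o[0] is s])):
    r=least_squares(f,[.632,-.13,0],args=(sel,),loss="soft_l1",x_scale=[.01,.01,.01]); print(name,r.x[:2],np.degrees(r.x[2]),r.cost); print(r.fun.reshape(-1,2).round(1).tolist())
E
python3 rackfit.py
```

```text
all [ 0.634  -0.1324] -1.373674370897503 5.365700555365775
[[-0.6, 0.3], [0.4, 0.4], [-1.6, 0.2], [-0.3, 0.9], [-0.8, -0.8], [-0.1, -1.5], [-0.5, -1.0], [0.5, 0.6], [0.4, -1.5], [0.1, 0.2], [0.3, 0.4], [0.2, -0.4], [0.1, -0.4], [0.3, -0.3], [0.4, -0.5], [0.4, -0.3]]
top [ 0.6335 -0.132 ] -1.2732354870143898 0.6815025805262993
[[-0.8, 0.5], [0.2, 0.5], [-0.0, -0.1], [-0.0, -0.2], [0.1, -0.1], [0.2, -0.3], [0.2, -0.2]]
side [ 0.6341 -0.1332] -1.4562853005870902 4.313006409351004
[[-1.5, 0.4], [-0.1, 1.1], [-0.6, -0.7], [0.0, -1.3], [-0.3, -0.9], [0.6, 0.8], [0.5, -1.2], [0.3, 0.4], [0.5, 0.5]]
```

```bash
cat >> h.py <<'E'
RK=np.array([.634,-.1323]); RY=-1.37
def rk(lx,ly,z):
    a=np.radians(RY); return np.array([RK[0]+np.cos(a)*lx/1000-np.sin(a)*ly/1000, RK[1]+np.sin(a)*lx/1000+np.cos(a)*ly/1000, z/1000])
def place(yr,a=3.1,b=22.8,ups=(80,0),tilt=-50):
    Rt=Rtool(RY,tilt)
    for u in ups: print("up",u); plan(rk(0,yr+a,58+b+u),Rt)
E
python3 -c "
from h import *
place(-54)"
```

```text
up 80
back 0 rot [-89.84   8.26   0.63] then shift mm [ 148.6  396.2 -204.5] | shift now [  91.1 -214.5 -408.2] T [ 0.6328 -0.1832  0.1608]
up 0
back 0 rot [-89.84   8.26   0.63] then shift mm [ 148.6  447.6 -143.2] | shift now [  91.2 -153.2 -459.6] T [ 0.6328 -0.1832  0.0808]
```

```bash
python3 -m inch '-9.98 .92 .07 0 0 0 1;-9.98 .92 .07 0 0 0 1;-9.98 .92 .07 0 0 0 1;-9.98 .92 .07 0 0 0 1;-9.98 .92 .07 0 0 0 1;-9.98 .92 .07 0 0 0 1;-9.98 .92 .07 0 0 0 1;-9.98 .92 .07 0 0 0 1;-9.98 .92 .07 0 0 0 1;0 0 0 0 0 0 1;0 0 0 0 0 0 1'
python3 - <<'E'
from h import *
p,r,o=tool();print(o['joint_pos'],p)
place(-54)
w=bot.camera("wrist"); cv2.imwrite("pics/w4.png",w["color"])
s=bot.camera("side"); cv2.imwrite("pics/s4.png",s["color"])
E
```

```text
clock: 10.3
eef_pos: [0.4927, 0.2513, 0.2569]
tool_rot: [0.939, -0.009, 0.005, -0.345]
ft_force: [-0.2, 0.0, -0.9]
grip_width: 0.0431
[ 0.7708  0.8429  0.7255  2.15   -0.567   2.575 ] [0.4927 0.2513 0.2569]
up 80
back 0 rot [-0.32 -0.04  0.24] then shift mm [ 150.4  391.9 -203.5] | shift now [ 148.9  391.4 -205.5] T [ 0.6328 -0.1832  0.1608]
up 0
back 0 rot [-0.32 -0.04  0.24] then shift mm [ 150.4  443.4 -142.2] | shift now [ 148.7  443.2 -144.5] T [ 0.6328 -0.1832  0.0808]
```

View pics/w4.png

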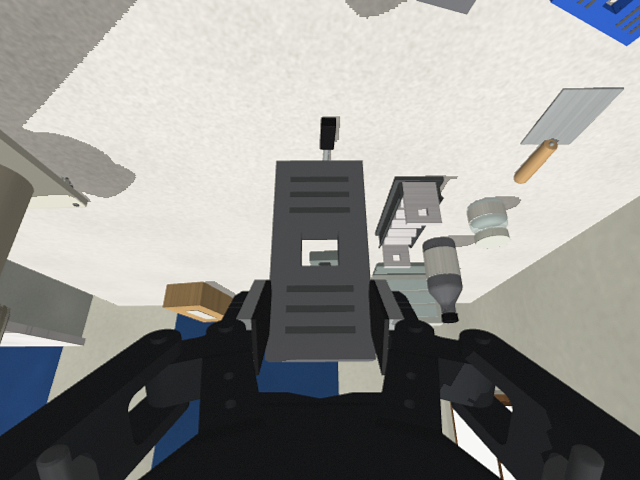

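View pics/s4.png

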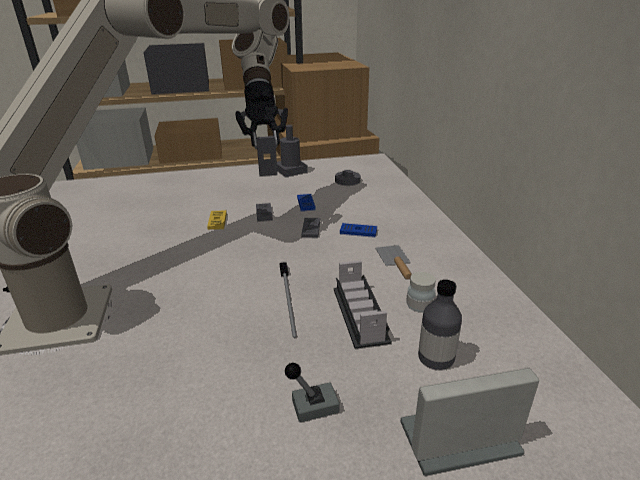

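```bash
python3 -m inch '0 0 0 15 39 -20.4 1;0 0 0 15 39 -20.4 1;0 0 0 15 39 -20.4 1;0 0 0 15 39 -20.4 1;0 0 0 15 39 -20.4 1;0 0 0 15 39 -20.4 1;0 0 0 15 39 -20.4 1;0 0 0 15 39 -20.4 1;0 0 0 15 39 -20.4 1;0 0 0 15 39 -20.4 1;0 0 0 0 0 0 1;0 0 0 0 0 0 1'
python3 - <<'E'
from h import *
p,r,o=tool();print(o['joint_pos'],p)
place(-54)
w=bot.camera("wrist"); cv2.imwrite("pics/w5.png",w["color"])
s=bot.camera("side"); crop(s["color"],300,160,460,360,3,"pics/s5.png")
t=bot.camera("top"); crop(t["color"],320,170,450,260,6,"pics/t5.png")
E
```

```text
clock: 11.9
eef_pos: [0.6339, -0.1816, 0.163]
tool_rot: [0.939, -0.009, 0.007, -0.345]
ft_force: [-0.3, -0.1, -0.7]
grip_width: 0.0431
[ 0.0777  0.6521  0.1753  1.2041 -0.8616  1.7254] [ 0.6339 -0.1816  0.163 ]
up 80
back 0 rot [-0.34 -0.28  0.33] then shift mm [-1.1  2.6  0.7] | shift now [-1.1  2.6  0.7] T [ 0.6328 -0.1832  0.1608]
up 0
back 0 rot [-0.34 -0.28  0.33] then shift mm [-1.1 54.  62. ] | shift now [-1.7 54.4 61.7] T [ 0.6328 -0.1832  0.0808]
```

View pics/w5.png

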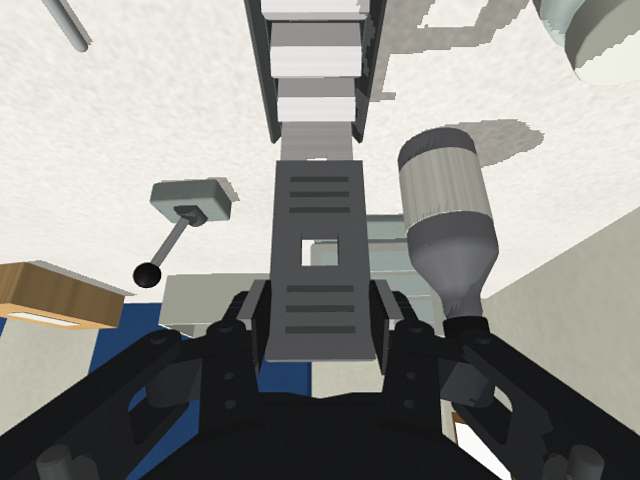

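View pics/s5.png

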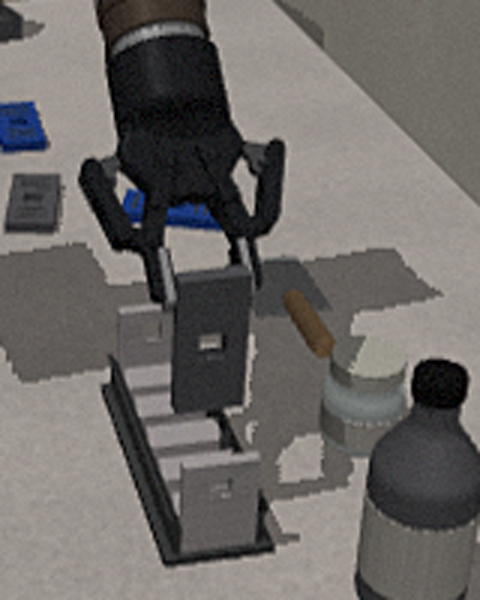

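Run:
```python
from h import *
p,r,o=tool()
s=bot.camera("side");t=bot.camera("top")
c=p+r.apply([0,.017,.0155]); print(c, proj(s,c))
R_=r.as_matrix(); 
# panel axes: length= rotate
Lz=r.apply([0,-np.sin(np.radians(40)),0]) 
nrm=r.apply([0,np.cos(np.radians(50+90)),np.sin(np.radians(40))])
up=r.apply([0,-np.cos(np.radians(50)),-np.sin(np.radians(50))]); print("up",up)
x=R_[:,0]; n=np.cross(x,up)
for sx in(-1,1):
  for su in(-1,1): print(sx,su,(proj(s,c+sx*.023*x+su*.05*up-.006*n*np.sign(n[1]))-[300,160])*3)
print((proj(s,c)-[300,160])*3)
for k in("top","side"):
  print(k,[ (b["conf"],np.round(b["extent"])) for b in bot.look_for("resin_bottle",k)[:1]])
for uv in bot.spot_point("resin_bottle","side")[:1]: print(at_z(s,uv["point"],0))
```

```text
[ 0.6346 -0.1828  0.1389] [[369.268 272.404]]
up [-0.0062 -0.0052  1.    ]
-1 -1 [[173.0775 411.0327]]
-1 1 [[176.9661 278.7255]]
1 -1 [[241.7898 402.0684]]
1 1 [[249.7209 270.3016]]
[[207.8041 337.2119]]
top [(0.93, array([421., 170., 457., 203.]))]
side [(0.8, array([419., 283., 464., 370.]))]
[ 0.7354 -0.2927  0.    ]
```

View pics/t5.png

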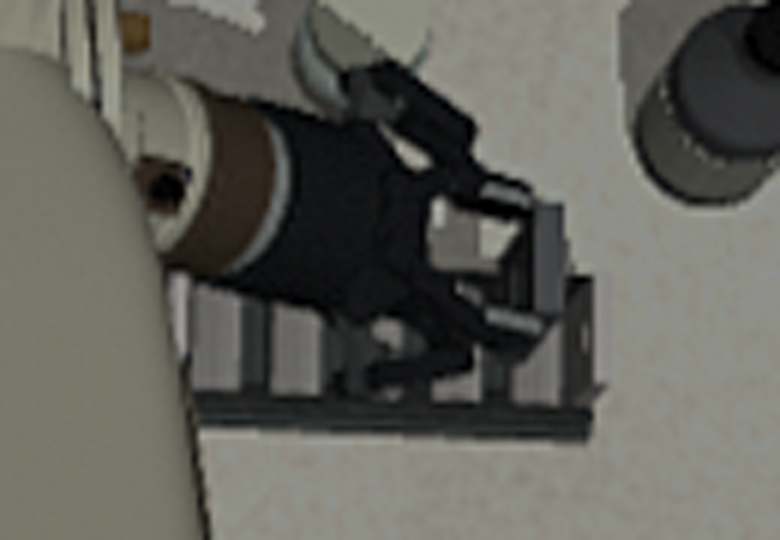

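```bash
python3 -m inch '-.34 -.28 .33 -1.3 2.6 .7 1;0 0 0 0 9 10.7 1;0 0 0 0 9 10.7 1;0 0 0 0 9 10.7 1;0 0 0 0 6 7.1 1;0 0 0 0 0 0 1'
python3 - <<'E'
from h import *
p,r,o=tool();print(o['joint_pos'],p)
place(-54)
s=bot.camera("side"); crop(s["color"],300,160,460,360,3,"pics/s6.png")
w=bot.camera("wrist"); cv2.imwrite("pics/w6.png",w["color"])
E
```

```text
clock: 13.05
eef_pos: [0.6322, -0.1825, 0.1055]
tool_rot: [0.94, -0.011, 0.001, -0.341]
ft_force: [-0.5, -0.9, 0.1]
grip_width: 0.0431
[ 0.0784  0.7162  0.1237  1.103  -0.8675  1.7268] [ 0.6322 -0.1825  0.1055]
up 80
back 0 rot [ 0.08  0.3  -0.12] then shift mm [  0.6 -35.1 -42.8] | shift now [  0.3 -35.  -42.9] T [ 0.6328 -0.1832  0.1608]
up 0
back 0 rot [ 0.08  0.3  -0.12] then shift mm [ 0.6 16.4 18.5] | shift now [ 0.7 16.3 18.5] T [ 0.6328 -0.1832  0.0808]
```

View pics/w6.png

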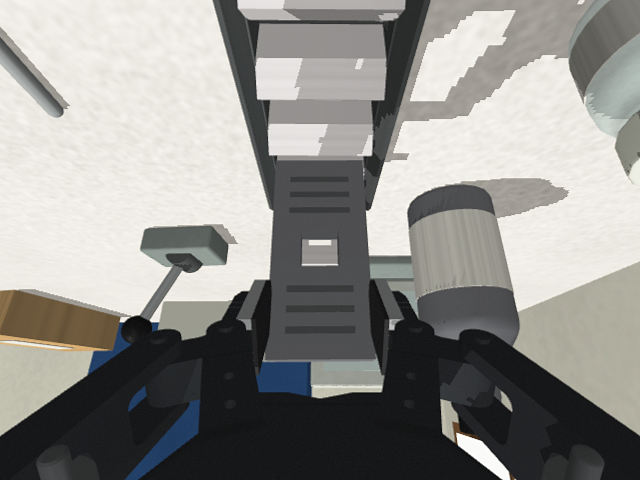

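View pics/s6.png

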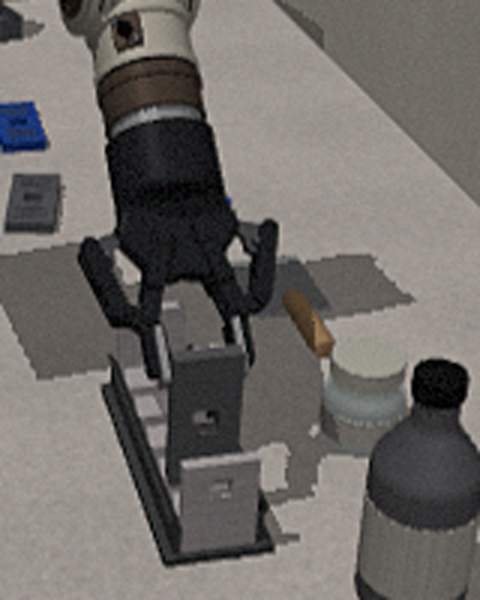

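```bash
python3 -m inch '0 .3 0 .6 3.2 3.83 1;0 0 0 0 3.2 3.8 1;0 0 0 0 3.2 3.8 1;0 0 0 0 3.2 3.8 1;0 0 0 0 0 0 1'; python3 -m inch '0 0 0 0 1.6 1.9 1;0 0 0 0 1.6 1.9 1;0 0 0 0 0 0 1'
python3 - <<'E'
from h import *
p,r,o=tool();print(p,o["ft_force"],o["ft_torque"])
place(-54)
s=bot.camera("side"); crop(s["color"],300,160,460,360,3,"pics/s7.png")
E
```

```text
clock: 13.78
eef_pos: [0.633, -0.1825, 0.0862]
tool_rot: [0.94, -0.012, 0.004, -0.341]
ft_force: [-0.1, 0.9, -0.9]
grip_width: 0.043
clock: 14.15
eef_pos: [0.6333, -0.1825, 0.0817]
tool_rot: [0.94, -0.012, 0.005, -0.341]
ft_force: [-0.3, -0.2, -1.0]
grip_width: 0.0429
[ 0.6333 -0.1825  0.0817] [-0.2914 -0.1903 -1.0109] [ 0.9006 -0.0129 -0.0101]
up 80
back 0 rot [ 0.07 -0.08 -0.05] then shift mm [ -0.5 -50.3 -61.1] | shift now [ -0.5 -50.2 -61.1] T [ 0.6328 -0.1832  0.1608]
up 0
back 0 rot [ 0.07 -0.08 -0.05] then shift mm [-0.5  1.1  0.2] | shift now [-0.5  1.1  0.2] T [ 0.6328 -0.1832  0.0808]
```

View pics/s7.png

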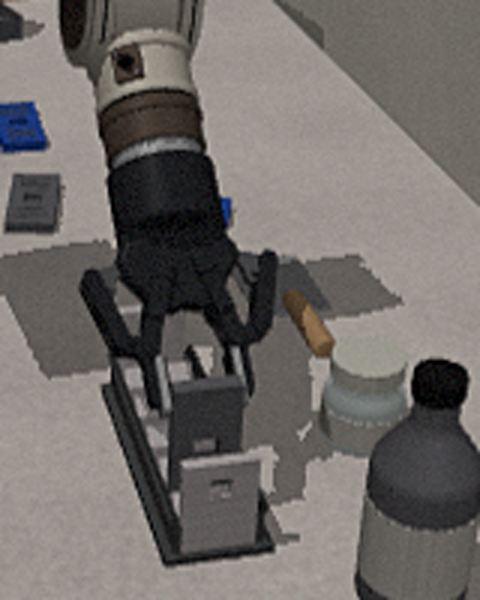

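```bash
python3 -m inch '0 0 0 -.3 1 1.1 1;0 0 0 0 1 1.1 1;0 0 0 0 0 0 1'; python3 -m inch '0 0 0 0 1 1.1 1;0 0 0 0 0 0 1'
```

```text
clock: 14.58
eef_pos: [0.6335, -0.1832, 0.081]
tool_rot: [0.94, -0.011, 0.005, -0.34]
ft_force: [-3.3, 1.7, 6.5]
grip_width: 0.0435
clock: 14.82
eef_pos: [0.6336, -0.1837, 0.081]
tool_rot: [0.941, -0.011, 0.005, -0.339]
ft_force: [-4.9, 2.1, 10.7]
grip_width: 0.0431
```

```bash
python3 -m inch '0 0 0 0 -1 -1 1;0 0 0 0 0 0 0.2;0 0 0 0 0 0 0.1;0 0 0 0 0 0 0.1;0 0 0 0 0 0 0.1;0 0 0 0 -10 0 0.1;0 0 0 0 -25 0 0.1;0 0 0 0 -40 0 0.1;0 0 0 0 -40 0 0.1;0 0 0 0 -40 0 0.1;0 0 0 0 0 0 0'
python3 - <<'E'
from h import *
p,r,o=tool();print(p,o["joint_pos"],o["grip_width"])
s=bot.camera("side"); crop(s["color"],300,160,460,360,3,"pics/s8.png")
t=bot.camera("top"); cv2.imwrite("pics/t8.png",t["color"])
E
```

```text
clock: 16.2
eef_pos: [0.638, -0.0606, 0.181]
tool_rot: [0.94, -0.009, 0.007, -0.342]
ft_force: [0.4, 0.0, 0.7]
grip_width: 0.0852
[ 0.638  -0.0606  0.181 ] [ 0.2616  0.7295  0.3545  1.5116 -0.828   1.9964] 0.08517716109990855
```

View pics/s8.png

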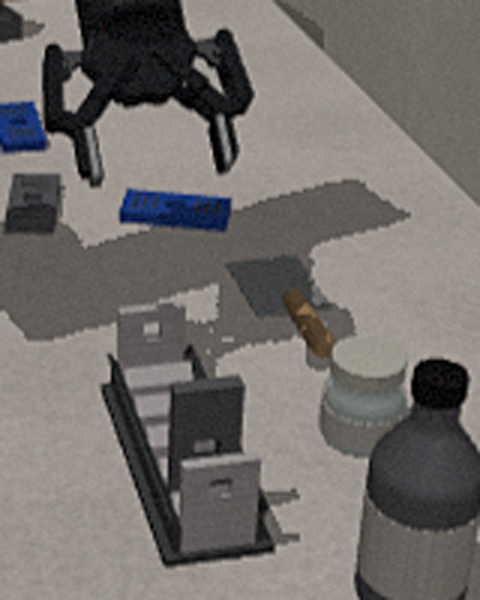

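View pics/t8.png

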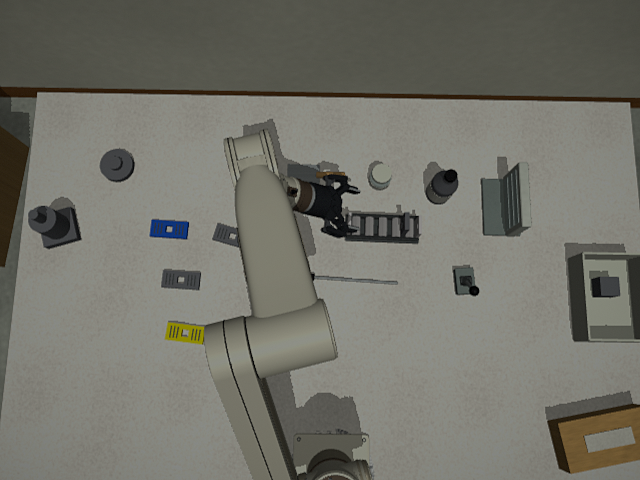

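```bash
python3 -c "
from h import *
pick(.6025,.2735,74.5)"
```

```text
back 100 rot [89.55 15.58  1.46] then shift mm [-122.5  219.1  115.3] | shift now [ -63.1 -133.2  233.6] T [0.5794 0.1904 0.0846]
back 0 rot [89.55 15.58  1.46] then shift mm [-122.5  319.1  115.3] | shift now [ -47.6 -131.8  332.4] T [0.5966 0.2523 0.008 ]
```

```bash
python3 -m inch '0 0 0 -12.6 -35 36.8 0;0 0 0 -12.6 -35 36.8 0;0 0 0 -12.6 -35 36.8 0;9.95 1.73 .16 0 0 0 0;9.95 1.73 .16 0 0 0 0;9.95 1.73 .16 0 0 0 0;9.95 1.73 .16 0 0 0 0;9.95 1.73 .16 0 0 0 0;9.95 1.73 .16 0 0 0 0;9.95 1.73 .16 0 0 0 0;9.95 1.73 .16 0 0 0 0;9.95 1.73 .16 0 0 0 0'
python3 - <<'E'
from h import *
p,r,o=tool();print(p,o["joint_pos"])
pick(.6025,.2735,74.5)
E
```

```text
clock: 17.8
eef_pos: [0.6018, 0.0868, 0.1609]
tool_rot: [-0.417, 0.058, -0.124, 0.899]
ft_force: [0.3, 0.7, -0.6]
grip_width: 0.0857
[0.6018 0.0868 0.1609] [-0.184   0.4395 -0.0979  0.9568  0.6994  1.6896]
back 100 rot [-0.27 -0.19  0.15] then shift mm [-49.2 118.8  22.8] | shift now [-49.6 118.8  22.1] T [0.5794 0.1904 0.0846]
back 0 rot [-0.27 -0.19  0.15] then shift mm [-49.2 218.8  22.8] | shift now [-49.9 218.8  21.6] T [0.5966 0.2523 0.008 ]
```

```bash
python3 -m inch '-.27 -.19 .15 -16.5 39 7.5 .2;0 0 0 -16.5 40 7.5 .2;0 0 0 -16.2 40 7.5 .2;0 0 0 0 0 0 .2;0 0 0 0 0 0 .2'
python3 - <<'E'
from h import *
p,r,o=tool();print(p,o["joint_pos"])
w=bot.camera("wrist"); cv2.imwrite("pics/w9.png",w["color"])
for x in bot.cut_out("panel0","wrist"):
    m=x["region"].astype(np.uint8); cn=max(cv2.findContours(m,0,1)[0],key=cv2.contourArea)
    P=np.array([at_z(w,q,.012)[:2] for q in cn.reshape(-1,2)])
    print(round(x["conf"],2),cv2.minAreaRect((P*1000).astype(np.float32)))
pick(.6025,.2735,74.5)
E
```

```text
clock: 18.42
eef_pos: [0.5795, 0.1908, 0.0837]
tool_rot: [-0.421, 0.057, -0.121, 0.897]
ft_force: [0.0, 0.8, 0.6]
grip_width: 0.0682
[0.5795 0.1908 0.0837] [ 0.0073  0.4603 -0.3087  0.5802  0.6618  1.9229]
0.96 ((730.9320068359375, 226.8382568359375), (52.79785919189453, 104.22154998779297), 66.24455261230469)
0.88 ((376.82159423828125, 388.0966796875), (15.770302772521973, 94.54351043701172), 5.2305402755737305)
0.75 ((622.3303833007812, 440.8679504394531), (114.60062408447266, 47.988216400146484), 86.53411865234375)
0.67 ((487.0597229003906, 401.59552001953125), (110.85053253173828, 49.78911590576172), 86.83018493652344)
0.58 ((605.905029296875, 272.7757873535156), (104.08191680908203, 46.50368881225586), 74.91732025146484)
back 100 rot [0.28 0.13 0.01] then shift mm [-1.2 -0.1 -0.4] | shift now [-1.2 -0.1 -0.4] T [0.5794 0.1904 0.0846]
back 0 rot [0.28 0.13 0.01] then shift mm [-1.2 99.9 -0.4] | shift now [-1.2 99.9  0. ] T [0.5966 0.2523 0.008 ]
```

View pics/w9.png

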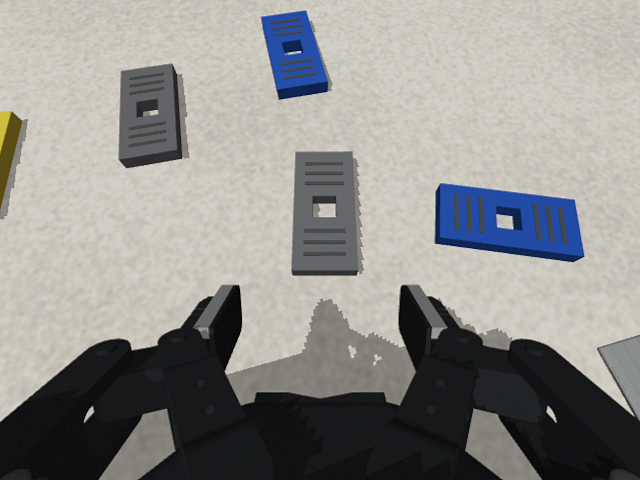

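```bash
python3 -m inch '.2 .3 0 1 25 0 .2;0 0 0 0 25 0 .2;0 0 0 0 20 0 .2;0 0 0 0 15 0 .2;0 0 0 0 15 0 .2;0 0 0 0 0 0 .2;0 0 0 0 0 0 1;0 0 0 0 0 0 1;0 0 0 0 0 0 1;0 0 0 0 0 0 1;0 0 0 0 0 0 1'
python3 - <<'E'
from h import *
p,r,o=tool();print(o['joint_pos'],p)
pick(.604,.2735,74.5)
w=bot.camera("wrist"); cv2.imwrite("pics/w10.png",w["color"])
E
```

```text
clock: 19.9
eef_pos: [0.5981, 0.253, 0.0082]
tool_rot: [-0.419, 0.058, -0.122, 0.898]
ft_force: [-1.0, -4.4, 4.4]
grip_width: 0.0434
[ 0.1186  0.603  -0.3293  0.3316  0.6366  2.0637] [0.5981 0.253  0.0082]
back 100 rot [ 0.04 -0.13 -0.04] then shift mm [   0.2 -100.3   -0.6] | shift now [   0.1 -100.3   -0.7] T [0.5809 0.1904 0.0846]
back 0 rot [ 0.04 -0.13 -0.04] then shift mm [ 0.2 -0.3 -0.6] | shift now [ 0.2 -0.3 -0.6] T [0.5981 0.2523 0.008 ]
```

View pics/w10.png

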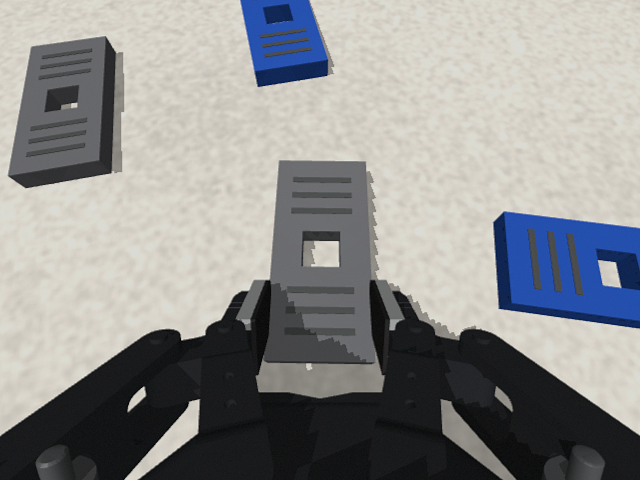

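```bash
python3 -m inch '0 0 0 0 -8 7 1;0 0 0 0 -30 25 1;0 0 0 0 -31 26 1;0 0 0 0 -31 26 1;0 0 0 0 -31 26 1;0 0 0 0 -31 26 1;0 0 0 0 0 0 1'
python3 - <<'E'
from h import *
p,r,o=tool();print(o['joint_pos'],p)
place(-18)
plan([.63,.05,.24],r)
E
```

```text
clock: 20.82
eef_pos: [0.6002, 0.2541, 0.2241]
tool_rot: [-0.418, 0.055, -0.123, 0.898]
ft_force: [0.5, 0.6, -0.3]
grip_width: 0.0435
[ 0.12    0.3302 -0.0966  0.8297  0.6367  2.0639] [0.6002 0.2541 0.2241]
up 80
back 0 rot [-89.59 -15.65  -1.06] then shift mm [  43.   347.4 -208.9] | shift now [ 139.1 -194.6 -330.1] T [ 0.6336 -0.1472  0.1608]
up 0
back 0 rot [-89.59 -15.65  -1.06] then shift mm [  43.   398.8 -147.6] | shift now [ 138.8 -133.4 -381.7] T [ 0.6336 -0.1472  0.0808]
back 0 rot [0. 0. 0.] then shift mm [  83.3 -133.5 -134.3] | shift now [  83.3 -133.5 -134.3] T [0.63 0.05 0.24]
```

```bash
python3 -m inch '0 0 0 20.8 -33.4 -33.6 1;0 0 0 20.8 -33.4 -33.6 1;0 0 0 20.8 -33.4 -33.6 1;0 0 0 20.8 -33.4 -33.6 1;-9.95 -1.74 -.12 0 0 0 1;-9.95 -1.74 -.12 0 0 0 1;-9.95 -1.74 -.12 0 0 0 1;-9.95 -1.74 -.12 0 0 0 1;-9.95 -1.74 -.12 0 0 0 1;-9.95 -1.74 -.12 0 0 0 1;-9.95 -1.74 -.12 0 0 0 1;-9.95 -1.74 -.12 0 0 0 1'; python3 -m inch '-9.95 -1.74 -.12 0 0 0 1;0 0 0 0 0 0 1'
python3 - <<'E'
from h import *
p,r,o=tool();print(o['joint_pos'],p)
place(-18)
E
```

```text
clock: 22.32
eef_pos: [0.6277, 0.05, 0.2345]
tool_rot: [0.908, -0.018, 0.014, -0.419]
ft_force: [-0.6, -0.3, -0.8]
grip_width: 0.0433
clock: 22.58
eef_pos: [0.6263, 0.0518, 0.228]
tool_rot: [0.94, -0.013, -0.006, -0.34]
ft_force: [0.2, 0.0, -1.7]
grip_width: 0.0433
[ 0.4216  0.8128  0.6174  1.8645 -0.7599  2.2025] [0.6263 0.0518 0.228 ]
up 80
back 0 rot [ 0.21  1.   -0.6 ] then shift mm [ 12.1 195.4 -76.3] | shift now [ 12.8 195.6 -75.8] T [ 0.6336 -0.1472  0.1608]
up 0
back 0 rot [ 0.21  1.   -0.6 ] then shift mm [ 12.1 246.8 -15. ] | shift now [ 14.4 246.8 -14.3] T [ 0.6336 -0.1472  0.0808]
```

```bash
python3 -m inch '.2 1 -.6 2 39 -15.2 1;0 0 0 2.5 39 -15.2 1;0 0 0 2.5 39 -15.2 1;0 0 0 2.5 39 -15.2 1;0 0 0 2.5 39 -15.2 1;0 0 0 0 0 0 1;0 0 0 0 0 0 1'
python3 - <<'E'
from h import *
p,r,o=tool();print(o['joint_pos'],p)
place(-18)
w=bot.camera("wrist"); cv2.imwrite("pics/w11.png",w["color"])
s=bot.camera("side"); crop(s["color"],300,160,460,360,3,"pics/s11.png")
E
```

```text
clock: 23.45
eef_pos: [0.635, -0.15, 0.169]
tool_rot: [0.939, -0.011, 0.012, -0.344]
ft_force: [1.3, -0.1, -0.1]
grip_width: 0.0432
[ 0.1271  0.6671  0.2167  1.2883 -0.8561  1.8109] [ 0.635 -0.15   0.169]
up 80
back 0 rot [-0.25 -0.85  0.3 ] then shift mm [-1.4  3.2  8. ] | shift now [-1.5  3.2  8. ] T [ 0.6336 -0.1472  0.1608]
up 0
back 0 rot [-0.25 -0.85  0.3 ] then shift mm [-1.4 54.6 69.3] | shift now [-2.7 54.9 69. ] T [ 0.6336 -0.1472  0.0808]
```

View pics/w11.png

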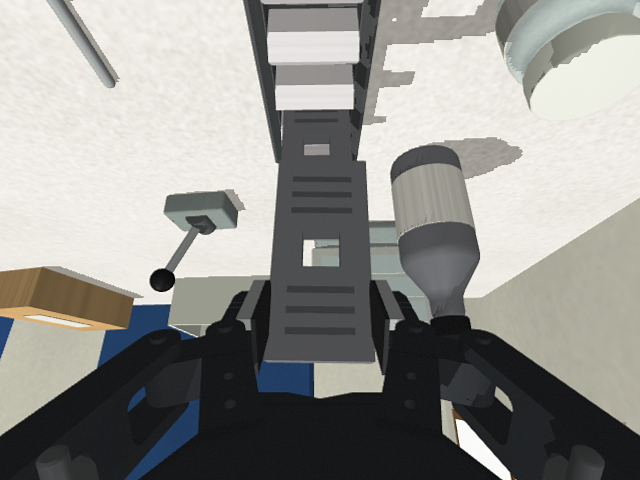

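View pics/s11.png

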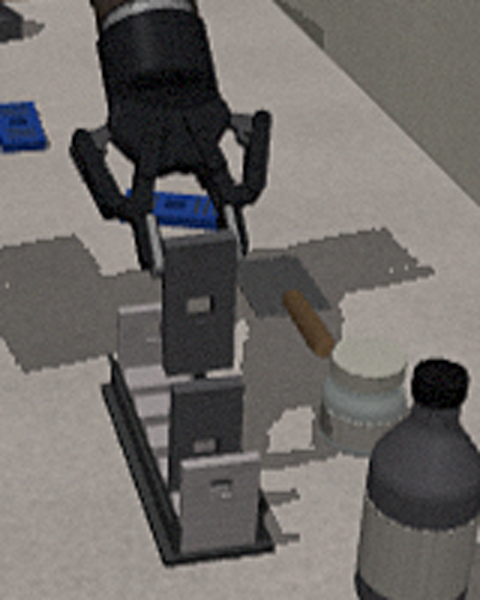

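```bash
python3 -m inch '-.25 -.85 .3 -1 3.2 8 1;0 0 0 0 9 10.7 1;0 0 0 0 9 10.7 1;0 0 0 0 9 10.7 1;0 0 0 0 6 7.1 1;0 0 0 0 0 0 1;0 0 0 0 0 0 1'
python3 - <<'E'
from h import *
p,r,o=tool();print(o['joint_pos'],p)
place(-18,ups=(0,))
E
```

```text
clock: 24.42
eef_pos: [0.6343, -0.1467, 0.1084]
tool_rot: [0.94, -0.011, 0.003, -0.341]
ft_force: [0.2, 0.1, -0.3]
grip_width: 0.0433
[ 0.1338  0.7341  0.1647  1.1872 -0.8599  1.8112] [ 0.6343 -0.1467  0.1084]
up 0
back 0 rot [ 0.11  0.16 -0.  ] then shift mm [-0.7 18.1 20.8] | shift now [-0.6 18.1 20.8] T [ 0.6336 -0.1472  0.0808]
```

```bash
python3 -m inch '.1 .15 0 -.5 3.4 3.83 1;0 0 0 0 3.2 3.8 1;0 0 0 0 3.2 3.8 1;0 0 0 0 3.2 3.8 1;0 0 0 0 1.6 1.9 1;0 0 0 0 1.6 1.9 1;0 0 0 0 0 0 1';  python3 -m inch '0 0 0 0 1 1.1 1;0 0 0 0 0 0 1'; python3 -m inch '0 0 0 0 1 1.1 1;0 0 0 0 0 0 1'
```

```text
clock: 25.3
eef_pos: [0.6334, -0.1467, 0.0827]
tool_rot: [0.94, -0.011, 0.003, -0.342]
ft_force: [-0.7, -1.0, -0.6]
grip_width: 0.0436
clock: 25.55
eef_pos: [0.6336, -0.1468, 0.0815]
tool_rot: [0.94, -0.011, 0.004, -0.342]
ft_force: [-0.3, -0.3, -0.9]
grip_width: 0.0438
clock: 25.8
eef_pos: [0.6338, -0.147, 0.0807]
tool_rot: [0.94, -0.011, 0.004, -0.342]
ft_force: [-0.8, 0.7, 1.4]
grip_width: 0.0433
```

```bash
python3 -m inch '0 0 0 0 1 1.1 1;0 0 0 0 0 0 1'; python3 -m inch '0 0 0 0 -.3 -.3 1;0 0 0 0 0 0 0.2;0 0 0 0 0 0 0.1;0 0 0 0 0 0 0.1;0 0 0 0 0 0 0.1;0 0 0 0 -10 0 0.1;0 0 0 0 -25 0 0.1;0 0 0 0 -40 0 0.1;0 0 0 0 -40 0 0.1;0 0 0 0 -40 0 0.1;0 0 0 0 0 0 0'
python3 - <<'E'
from h import *
p,r,o=tool();print(p,o["joint_pos"],o["grip_width"])
s=bot.camera("side"); crop(s["color"],300,160,460,360,3,"pics/s12.png")
pick(.485,.4045,86.8)
plan([.55,.15,.24],r)
E
```

```text
clock: 26.05
eef_pos: [0.634, -0.1474, 0.0805]
tool_rot: [0.94, -0.011, 0.004, -0.341]
ft_force: [-2.4, -0.2, 7.6]
grip_width: 0.0433
clock: 27.42
eef_pos: [0.6382, -0.0249, 0.1812]
tool_rot: [0.939, -0.008, 0.005, -0.343]
ft_force: [0.6, -0.5, 0.1]
grip_width: 0.0857
[ 0.6382 -0.0249  0.1812] [ 0.3123  0.7614  0.4119  1.5872 -0.8098  2.063 ] 0.08566044893881225
back 100 rot [89.94  2.18  0.31] then shift mm [-176.1  288.4  196. ] | shift now [-164.6 -200.4  292.1] T [0.4802 0.3184 0.0846]
back 0 rot [89.94  2.18  0.31] then shift mm [-176.1  388.4  196. ] | shift now [-162.5 -200.3  392.1] T [0.4838 0.3825 0.008 ]
back 0 rot [ 0.04  0.05 -0.17] then shift mm [ -90.5 -172.8   66. ] | shift now [ -90.9 -172.6   65.9] T [0.55 0.15 0.24]
```

View pics/s12.png

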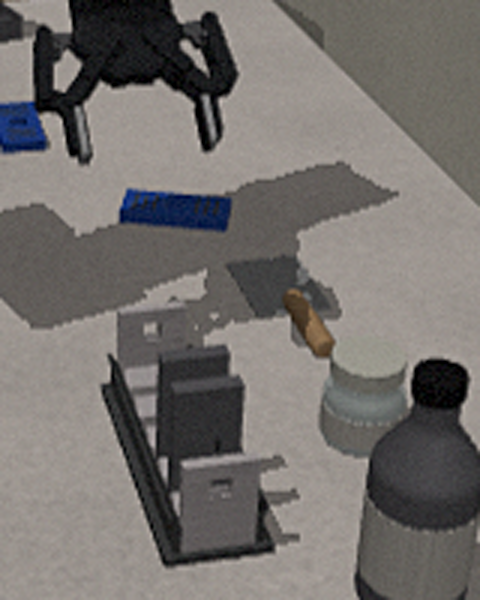

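```bash
python3 -m inch '0 0 0 -30 -50 22 0;0 0 0 -30 -50 22 0;0 0 0 -30 -50 22 0;9.99 .24 .03 0 0 0 0;9.99 .24 .03 0 0 0 0;9.99 .24 .03 0 0 0 0;9.99 .24 .03 0 0 0 0;9.99 .24 .03 0 0 0 0;9.99 .24 .03 0 0 0 0;9.99 .24 .03 0 0 0 0;9.99 .24 .03 0 0 0 0;9.99 .24 .03 0 0 0 .2'
python3 - <<'E'
from h import *
p,r,o=tool();print(p,o["joint_pos"])
pick(.485,.4045,86.8)
E
```

```text
clock: 28.98
eef_pos: [0.55, 0.1298, 0.2245]
tool_rot: [-0.421, 0.013, -0.027, 0.907]
ft_force: [0.1, 0.6, -0.1]
grip_width: 0.0698
[0.55   0.1298 0.2245] [-0.1216  0.3792 -0.0107  1.2332  0.7     1.491 ]
back 100 rot [-0.2  -0.24  0.14] then shift mm [-80.3 225.7  51.3] | shift now [-81.  225.7  50.2] T [0.4802 0.3184 0.0846]
back 0 rot [-0.2  -0.24  0.14] then shift mm [-80.3 325.7  51.3] | shift now [-81.3 325.7  49.8] T [0.4838 0.3825 0.008 ]
```

```bash
python3 -m inch '-.2 -.24 .14 -16 45 10.2 .2;0 0 0 -16 45 10.2 .2;0 0 0 -16 45 10.2 .2;0 0 0 -16 45 10.2 .2;0 0 0 -16 45 10.2 .2;0 0 0 0 0 0 .2;0 0 0 0 0 0 .2'
python3 - <<'E'
from h import *
p,r,o=tool();print(p,o["joint_pos"])
w=bot.camera("wrist"); cv2.imwrite("pics/w13.png",w["color"])
for x in bot.cut_out("panel0","wrist"):
    m=x["region"].astype(np.uint8); cn=max(cv2.findContours(m,0,1)[0],key=cv2.contourArea)
    P=np.array([at_z(w,q,.012)[:2] for q in cn.reshape(-1,2)])
    print(round(x["conf"],2),cv2.minAreaRect((P*1000).astype(np.float32)))
pick(.485,.4045,86.8)
E
```

```text
clock: 29.85
eef_pos: [0.4801, 0.3176, 0.084]
tool_rot: [-0.425, 0.012, -0.024, 0.905]
ft_force: [-0.1, 0.4, 0.2]
grip_width: 0.0682
[0.4801 0.3176 0.084 ] [ 0.2581  0.3919 -0.4282  0.5028  0.6536  1.9679]
0.69 ((485.3119812011719, 404.20892333984375), (102.71028900146484, 45.96206283569336), 86.7532958984375)
0.67 ((347.56976318359375, 385.9318542480469), (102.88583374023438, 53.44768142700195), 83.38507080078125)
0.65 ((620.0836181640625, 442.9802551269531), (105.5007553100586, 51.73015594482422), 87.01314544677734)
back 100 rot [ 0.27  0.04 -0.  ] then shift mm [-1.4  0.9  0.4] | shift now [-1.4  0.9  0.4] T [0.4802 0.3184 0.0846]
back 0 rot [ 0.27  0.04 -0.  ] then shift mm [ -1.4 100.9   0.4] | shift now [ -1.4 100.9   0.9] T [0.4838 0.3825 0.008 ]
```

View pics/w13.png

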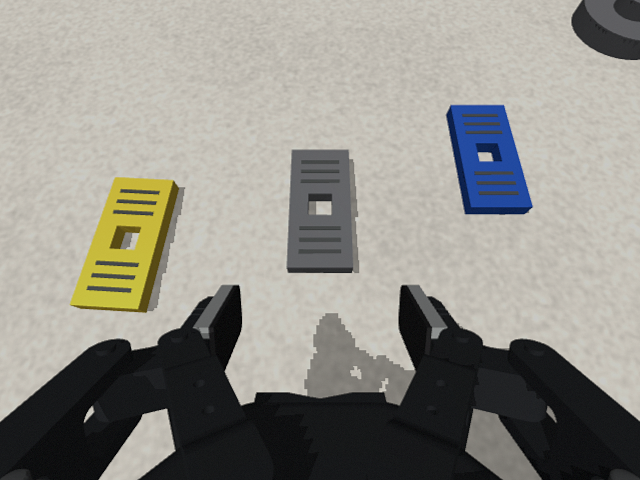

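```bash
python3 -m inch '.2 0 0 0 25 .5 .2;0 0 0 0 25 0 .2;0 0 0 0 20 0 .2;0 0 0 0 15 0 .2;0 0 0 0 16 0 .2;0 0 0 0 0 0 .2;0 0 0 0 0 0 1;0 0 0 0 0 0 1;0 0 0 0 0 0 1;0 0 0 0 0 0 1;0 0 0 0 0 0 1'
python3 - <<'E'
from h import *
p,r,o=tool();print(o['joint_pos'],p)
w=bot.camera("wrist"); cv2.imwrite("pics/w14.png",w["color"])
E
```

```text
clock: 31.32
eef_pos: [0.4846, 0.3834, 0.0083]
tool_rot: [-0.423, 0.011, -0.025, 0.906]
ft_force: [-0.4, -3.7, 5.3]
grip_width: 0.0437
[ 0.3789  0.5498 -0.4492  0.2327  0.6224  2.1134] [0.4846 0.3834 0.0083]
```

View pics/w14.png

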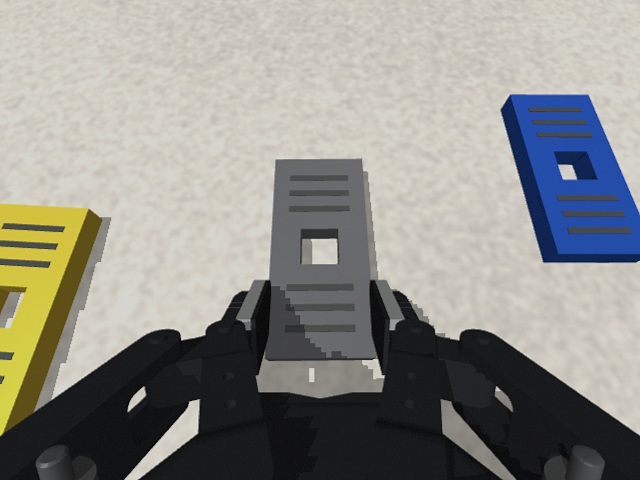

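```bash
python3 -m inch '0 0 0 0 -8 7 1;0 0 0 0 -30 25 1;0 0 0 0 -31 26 1;0 0 0 0 -31 26 1;0 0 0 0 -31 26 1;0 0 0 0 -31 26 1;0 0 0 0 0 0 1'
python3 - <<'E'
from h import *
p,r,o=tool();print(o['joint_pos'],p)
place(18)
plan([.62,.07,.245],r)
E
```

```text
clock: 32.25
eef_pos: [0.4855, 0.3849, 0.2237]
tool_rot: [-0.421, 0.008, -0.025, 0.906]
ft_force: [-0.4, 0.1, -0.9]
grip_width: 0.0435
[ 0.3806  0.25   -0.2127  0.7626  0.6223  2.1139] [0.4855 0.3849 0.2237]
up 80
back 0 rot [-90.13  -1.86   0.26] then shift mm [ 160.8  417.6 -268.3] | shift now [ 174.5 -265.3 -414. ] T [ 0.6345 -0.1112  0.1608]
up 0
back 0 rot [-90.13  -1.86   0.26] then shift mm [ 160.8  469.  -207. ] | shift now [ 173.9 -204.1 -465.6] T [ 0.6345 -0.1112  0.0808]
back 0 rot [0. 0. 0.] then shift mm [ 151.  -213.6 -221.9] | shift now [ 151.  -213.6 -221.9] T [0.62  0.07  0.245]
```

```bash
python3 -m inch '0 0 0 21.6 -30.5 -31.7 1;0 0 0 21.6 -30.5 -31.7 1;0 0 0 21.6 -30.5 -31.7 1;0 0 0 21.6 -30.5 -31.7 1;0 0 0 21.6 -30.5 -31.7 1;0 0 0 21.6 -30.5 -31.7 1;0 0 0 21.6 -30.5 -31.7 1;-10 -.2 0 0 0 0 1;-10 -.2 0 0 0 0 1;-10 -.2 0 0 0 0 1;-10 -.2 0 0 0 0 1;-10 -.2 0 0 0 0 1'; python3 -m inch '-10 -.2 0 0 0 0 1;-10 -.2 0 0 0 0 1;-10 -.2 0 0 0 0 1;-10 -.2 0 0 0 0 1;0 0 0 0 0 0 1;0 0 0 0 0 0 1'
python3 - <<'E'
from h import *
p,r,o=tool();print(o['joint_pos'],p)
place(18)
w=bot.camera("wrist"); cv2.imwrite("pics/w15.png",w["color"])
E
```

```text
clock: 33.75
eef_pos: [0.618, 0.069, 0.2396]
tool_rot: [0.768, -0.013, 0.013, -0.64]
ft_force: [-1.0, 1.1, -1.6]
grip_width: 0.0436
clock: 34.5
eef_pos: [0.6184, 0.0687, 0.2395]
tool_rot: [0.94, -0.013, 0.003, -0.342]
ft_force: [-0.1, 0.8, -0.1]
grip_width: 0.0433
[ 0.4488  0.8048  0.6331  1.8997 -0.7479  2.2432] [0.6184 0.0687 0.2395]
up 80
back 0 rot [-0.02  0.12 -0.21] then shift mm [ 20.4 188.1 -55.1] | shift now [ 20.9 188.  -55.2] T [ 0.6345 -0.1112  0.1608]
up 0
back 0 rot [-0.02  0.12 -0.21] then shift mm [ 20.4 239.5   6.2] | shift now [ 21.2 239.5   6.1] T [ 0.6345 -0.1112  0.0808]
```

View pics/w15.png

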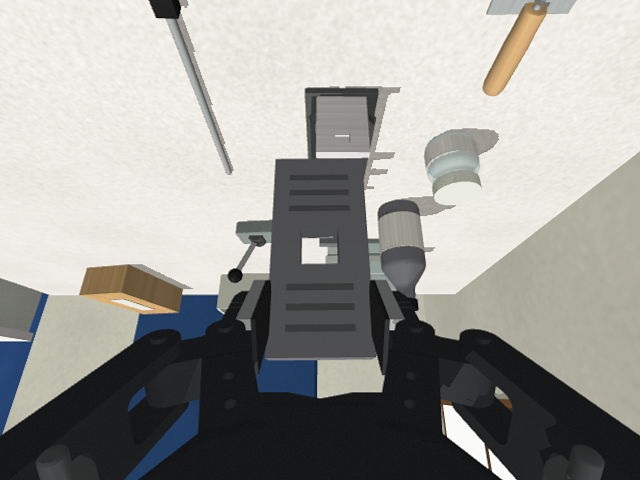

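```bash
python3 -m inch '0 .1 -.2 4.2 38 -11 1;0 0 0 4.2 38 -11 1;0 0 0 4.2 38 -11 1;0 0 0 4.2 38 -11 1;0 0 0 4 36 -11 1;0 0 0 0 0 0 1;0 0 0 0 0 0 1'
python3 - <<'E'
from h import *
p,r,o=tool();print(o['joint_pos'],p)
place(18)
w=bot.camera("wrist"); cv2.imwrite("pics/w16.png",w["color"])
s=bot.camera("side"); crop(s["color"],300,160,460,360,3,"pics/s16.png")
E
```

```text
clock: 35.42
eef_pos: [0.6351, -0.1118, 0.1639]
tool_rot: [0.94, -0.011, 0.006, -0.342]
ft_force: [0.5, 0.5, -1.2]
grip_width: 0.0436
[ 0.1862  0.7017  0.2604  1.3709 -0.8472  1.8936] [ 0.6351 -0.1118  0.1639]
up 80
back 0 rot [-0.01 -0.24  0.09] then shift mm [-0.6  1.6  2.8] | shift now [-0.7  1.6  2.8] T [ 0.6345 -0.1112  0.1608]
up 0
back 0 rot [-0.01 -0.24  0.09] then shift mm [-0.6 53.  64.1] | shift now [-1.  53.  64.1] T [ 0.6345 -0.1112  0.0808]
```

View pics/s16.png

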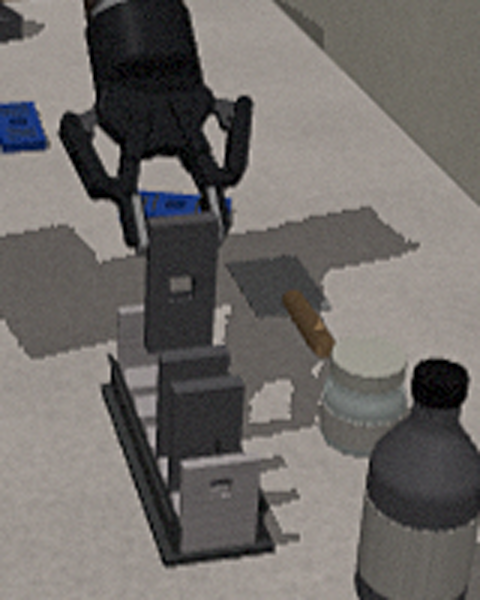

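```bash
python3 -m inch '0 -.24 .1 -.5 1.6 2.8 1;0 0 0 0 9 10.7 1;0 0 0 0 9 10.7 1;0 0 0 0 9 10.7 1;0 0 0 0 6 7.1 1;0 0 0 0 0 0 1;0 0 0 0 0 0 1'
python3 - <<'E'
from h import *
p,r,o=tool();print(p)
place(18,ups=(0,))
E
```

```text
clock: 36.4
eef_pos: [0.6344, -0.1105, 0.1072]
tool_rot: [0.94, -0.011, 0.002, -0.341]
ft_force: [-0.8, -0.4, -0.1]
grip_width: 0.0433
[ 0.6344 -0.1105  0.1072]
up 0
back 0 rot [ 0.09  0.24 -0.07] then shift mm [ 0.1 17.5 19.8] | shift now [ 0.3 17.4 19.8] T [ 0.6345 -0.1112  0.0808]
```

```bash
python3 -m inch '.1 .2 0 -.2 3.5 3.6 1;0 0 0 0 3.2 3.8 1;0 0 0 0 3.2 3.8 1;0 0 0 0 3.2 3.8 1;0 0 0 0 1.6 1.9 1;0 0 0 0 1.6 1.9 1;0 0 0 0 0 0 1';  python3 -m inch '0 0 0 0 1 1.1 1;0 0 0 0 0 0 1'; python3 -m inch '0 0 0 0 .7 .8 1;0 0 0 0 0 0 1'
```

```text
clock: 37.28
eef_pos: [0.6339, -0.1109, 0.082]
tool_rot: [0.94, -0.012, 0.003, -0.342]
ft_force: [-0.0, -0.7, -0.6]
grip_width: 0.0438
clock: 37.52
eef_pos: [0.634, -0.1113, 0.0819]
tool_rot: [0.94, -0.011, 0.003, -0.341]
ft_force: [-2.2, 0.9, 4.5]
grip_width: 0.0434
clock: 37.78
eef_pos: [0.634, -0.1115, 0.0818]
tool_rot: [0.94, -0.011, 0.003, -0.341]
ft_force: [-3.7, 1.6, 8.6]
grip_width: 0.0435
```

```bash
python3 -m inch '0 0 0 0 -.5 -.5 1;0 0 0 0 0 0 0.2;0 0 0 0 0 0 0.1;0 0 0 0 0 0 0.1;0 0 0 0 0 0 0.1;0 0 0 0 -10 0 0.1;0 0 0 0 -25 0 0.1;0 0 0 0 -40 0 0.1;0 0 0 0 -40 0 0.1;0 0 0 0 -40 0 0.1;0 0 0 0 0 0 0'
python3 - <<'E'
from h import *
p,r,o=tool();print(p,o["joint_pos"],o["grip_width"])
s=bot.camera("side"); crop(s["color"],270,220,430,360,4,"pics/s17.png")
t=bot.camera("top"); cv2.imwrite("pics/t17.png",t["color"])
w=bot.camera("wrist"); cv2.imwrite("pics/w17.png",w["color"])
E
```

```text
clock: 39.15
eef_pos: [0.6385, 0.0111, 0.1823]
tool_rot: [0.939, -0.009, 0.005, -0.343]
ft_force: [-0.6, -0.6, -0.4]
grip_width: 0.0856
[0.6385 0.0111 0.1823] [ 0.3617  0.7986  0.4822  1.6684 -0.79    2.1289] 0.08560598427212675
```

View pics/s17.png

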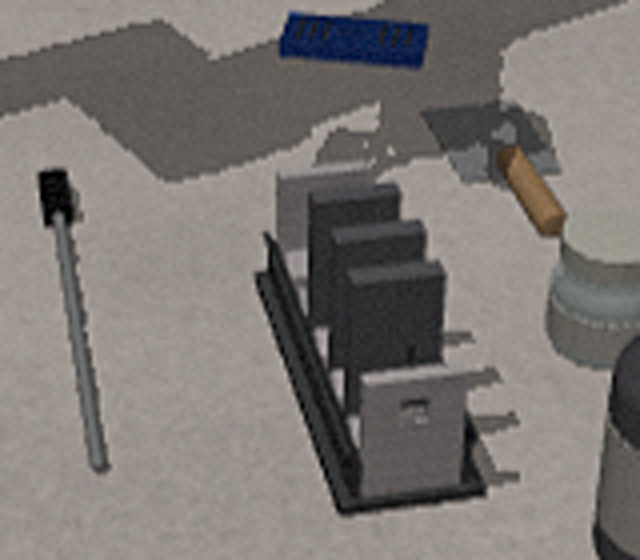

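View pics/t17.png

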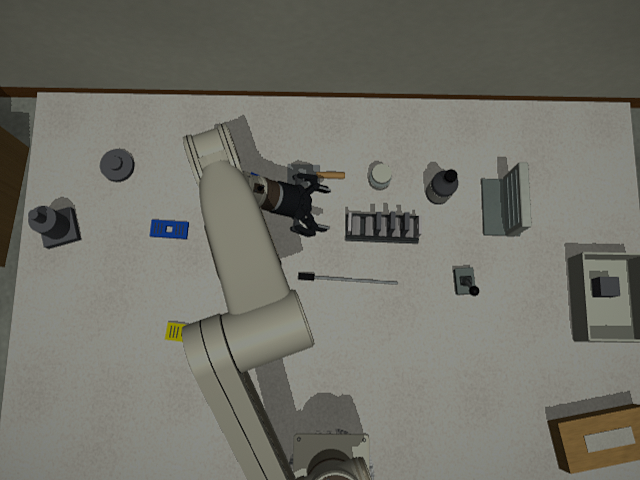

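View pics/w17.png

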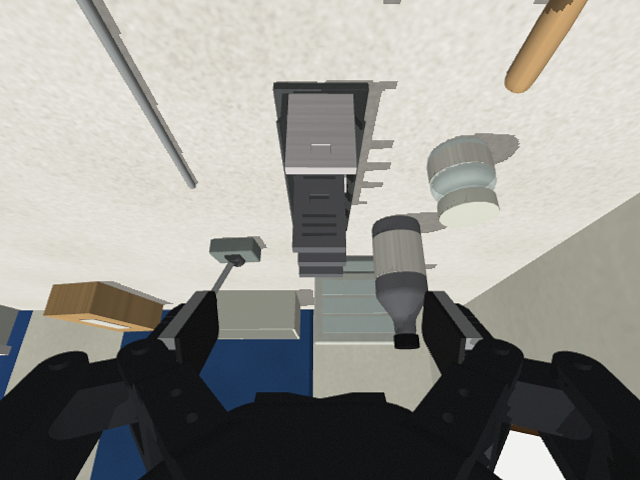

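Run:
```python
from h import *
t=bot.camera("top");s=bot.camera("side")
for k,c in(("top",t),("side",s)):
  for n,z in(("rod_grip",.007),("rod_tip",.004)):
    for x in bot.spot_point(n,k)[:1]: print(k,n,x["conf"],at_z(c,x["point"],z))
plan([.5,.10,.2],Rtool(-3,0))
```

```text
top rod_grip 0.76 [0.5043 0.0745 0.007 ]
top rod_tip 0.67 [ 0.4866 -0.1769  0.004 ]
side rod_grip 0.74 [0.4982 0.0761 0.007 ]
side rod_tip 0.6 [ 0.4862 -0.1779  0.004 ]
back 0 rot [50.02  1.51  0.51] then shift mm [-141.2  -20.7   85.9] | shift now [-139.   -81.7   42.1] T [0.5 0.1 0.2]
```

```bash
python3 -m inch '10 .3 .1 0 0 0 0;10 .3 .1 0 0 0 0;10 .3 .1 0 0 0 0;10 .3 .1 0 0 0 0;10 .3 .1 0 0 0 0;0 0 0 -35 -5 21.5 .2;0 0 0 -35 -5 21.5 .5;0 0 0 -35 -5 21.5 .5;0 0 0 -35 -5 21.5 .5;0 0 0 0 0 0 .5;0 0 0 0 0 0 .5'
python3 - <<'E'
from h import *
p,r,o=tool();print(p,o["joint_pos"],o["grip_width"])
w=bot.camera("wrist"); cv2.imwrite("pics/w18.png",w["color"])
for n,z in(("rod_grip",.007),("rod_tip",.004)):
    for x in bot.spot_point(n,"wrist")[:1]: print(n,x,at_z(w,x["point"],z))
E
```

```text
clock: 40.98
eef_pos: [0.5019, 0.1005, 0.1999]
tool_rot: [0.707, -0.017, 0.019, -0.707]
ft_force: [0.6, 0.6, -0.2]
grip_width: 0.0427
[0.5019 0.1005 0.1999] [ 0.1979  0.2779 -0.0281  1.2626 -0.0006  1.8197] 0.042670128707929876
rod_grip {'point': [312.7, 240.1], 'conf': 0.74} [0.4945 0.0709 0.007 ]
```

View pics/w18.png

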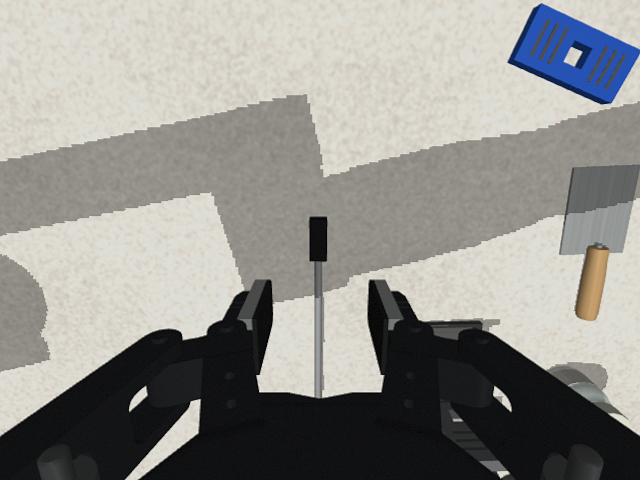

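Run:
```python
from h import *
w=bot.camera("wrist"); im=w["color"].astype(int)
m=((im.max(2)<45)).astype(np.uint8); m[:, :290]=0; m[:,345:]=0; m[:200]=0; m[275:]=0
n,l,st,ce=cv2.connectedComponentsWithStats(m); print(st,ce)
hd=at_z(w,ce[1+np.argmax(st[1:,4])],.012); print("handle",hd)
# shaft centreline
pts=[]
for v in range(275,390,5):
    row=im[v,305:335].sum(1); d=np.where(row<np.median(row)-90)[0]; 
    if len(d): pts.append((v,305+d.mean(),len(d)))
print([ (a,round(b,1),c) for a,b,c in pts])
for a,b,_ in (pts[0],pts[len(pts)//2],pts[-1]): print(at_z(w,(b,a),.006))
```

```text
[[     0      0    640    480 306452]
 [   310    217     17     44    748]] [[319.5037 239.5024]
 [318.     238.5   ]]
handle [0.5001 0.0736 0.012 ]
[(275, np.float64(317.5), 8), (280, np.float64(317.5), 8), (285, np.float64(317.5), 8), (290, np.float64(317.3), 7), (295, np.float64(314.5), 13), (300, np.float64(318.5), 10), (305, np.float64(318.5), 10), (310, np.float64(318.5), 10), (315, np.float64(318.5), 10), (320, np.float64(318.5), 10), (325, np.float64(318.5), 10), (330, np.float64(318.5), 10), (335, np.float64(318.5), 10), (340, np.float64(319.0), 11), (345, np.float64(318.0), 9), (350, np.float64(318.0), 9), (355, np.float64(318.0), 9), (360, np.float64(318.0), 9), (365, np.float64(318.0), 9), (370, np.float64(318.5), 10), (375, np.float64(318.5), 10), (380, np.float64(318.5), 10), (385, np.float64(318.5), 10)]
[0.4974 0.0321 0.006 ]
[ 0.495  -0.0328  0.006 ]
[ 0.4912 -0.1043  0.006 ]
```

```bash
python3 -c "
from h import *
plan([.4998,.0735,.003],Rtool(-2.7,0),backs=(80,0))"
```

```text
back 80 rot [ 0.   -0.28  0.05] then shift mm [ -1.  116.3 -26.7] | shift now [ -1.  116.3 -26.7] T [0.4998 0.0735 0.083 ]
back 0 rot [ 0.   -0.28  0.05] then shift mm [ -1.  196.3 -26.7] | shift now [ -1.1 196.3 -26.7] T [0.4998 0.0735 0.003 ]
```

```bash
python3 -m inch '0 -.28 .05 -.5 39 -13.4 .5;0 0 0 -.5 39 -13.4 .5;0 0 0 0 38 0 .5;0 0 0 0 30 0 .5;0 0 0 0 20 0 .5;0 0 0 0 15 0 .5;0 0 0 0 0 0 .5;0 0 0 0 0 0 .5'
python3 - <<'E'
from h import *
p,r,o=tool();print(p)
w=bot.camera("wrist"); cv2.imwrite("pics/w19.png",w["color"])
plan([.4998,.0735,.003],Rtool(-2.7,0))
E
```

```text
clock: 42.18
eef_pos: [0.5, 0.0741, 0.0193]
tool_rot: [-0.707, 0.016, -0.017, 0.707]
ft_force: [0.3, 0.2, 0.7]
grip_width: 0.043
[0.5    0.0741 0.0193]
back 0 rot [-0.03  0.06  0.13] then shift mm [-0.4 16.5 -0.7] | shift now [-0.4 16.5 -0.7] T [0.4998 0.0735 0.003 ]
```

View pics/w19.png

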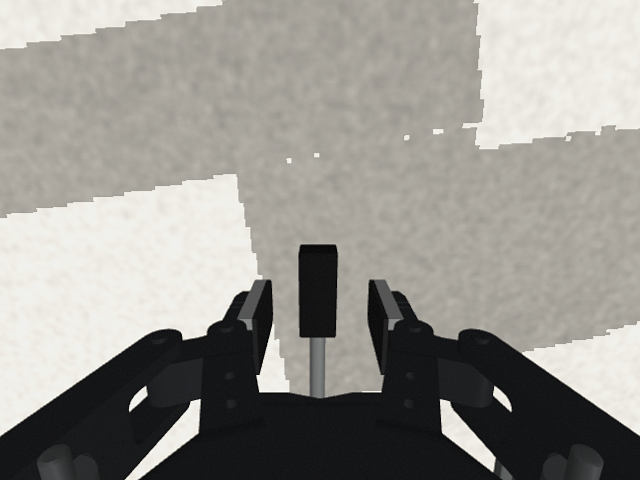

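```bash
python3 -m inch '0 0 0 -.4 10 -.5 .5;0 0 0 0 6 0 .5;0 0 0 0 0 0 .5;0 0 0 0 0 0 1;0 0 0 0 0 0 1;0 0 0 0 0 0 1;0 0 0 0 0 0 1'
python3 - <<'E'
from h import *
p,r,o=tool();print(p)
w=bot.camera("wrist"); cv2.imwrite("pics/w20.png",w["color"])
E
```

```text
clock: 43.1
eef_pos: [0.4989, 0.0737, 0.0029]
tool_rot: [-0.707, 0.016, -0.016, 0.707]
ft_force: [-0.6, -0.0, 3.2]
grip_width: 0.0162
[0.4989 0.0737 0.0029]
```

View pics/w20.png

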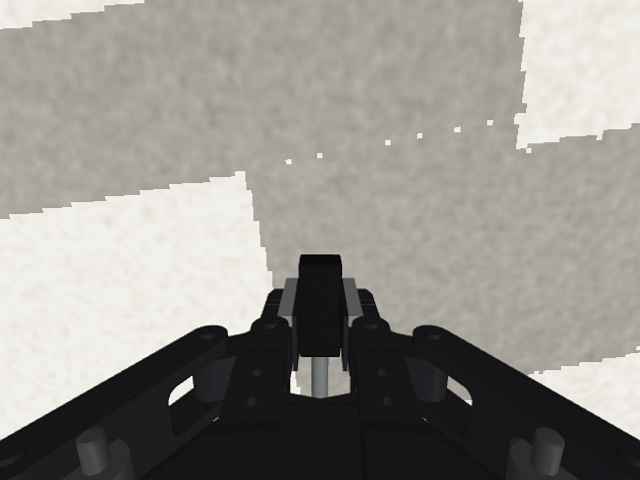

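```bash
python3 -m inch '0 0 0 0 -10 0 1;0 0 0 0 -40 0 1;0 0 0 0 -50 0 1;0 0 0 0 -40 0 1;0 0 0 0 0 0 1;0 0 0 0 0 0 1'
python3 - <<'E'
from h import *
p,r,o=tool();print(p)
plan(rk(0,362,140),Rtool(RY,0))
s=bot.camera("side"); crop(s["color"],240,200,400,340,4,"pics/s21.png")
t=bot.camera("top"); crop(t["color"],280,220,410,310,6,"pics/t21.png")
E
```

```text
clock: 43.9
eef_pos: [0.4983, 0.0735, 0.1423]
tool_rot: [-0.707, 0.016, -0.016, 0.707]
ft_force: [0.7, -0.3, -1.9]
grip_width: 0.0162
[0.4983 0.0735 0.1423]
back 0 rot [-0.01 -1.26 -0.01] then shift mm [140.6   2.3 159.5] | shift now [137.    2.3 162.5] T [0.6427 0.2296 0.14  ]
```

View pics/s21.png

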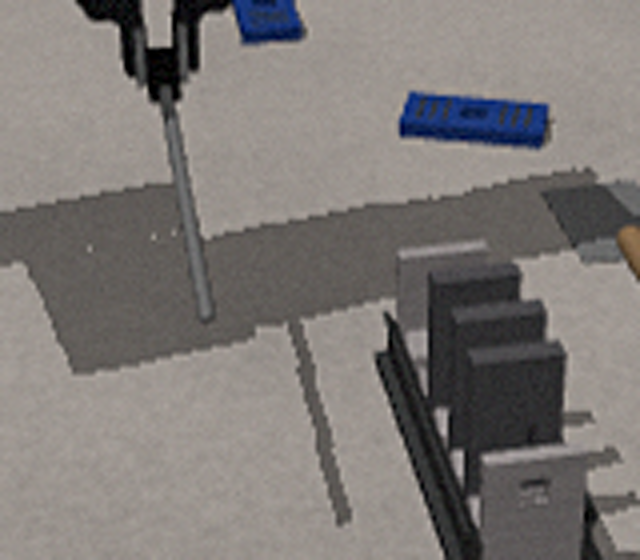

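View pics/t21.png

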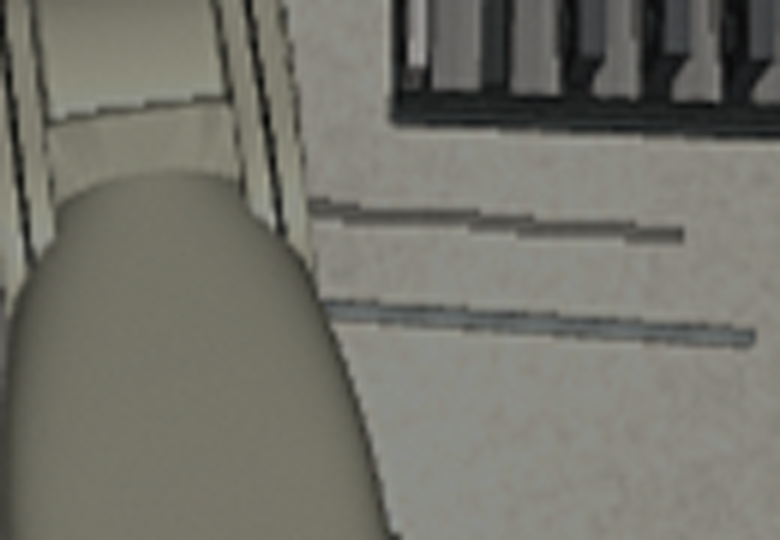

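```bash
python3 - <<'E'
from h import *
s=bot.camera("side");t=bot.camera("top")
q=tri([(s,(291.5,279.2)),(t,(404.8,275.8))]); print(q,proj(s,q),proj(t,q))
p,r,o=tool(); print("tip in tool",r.inv().apply(q-p)*1000)
for k in("side","top"): print(k,bot.spot_point("rod_tip",k)[:1])
E
python3 -m inch '0 -1.26 0 20 0 23 1;0 0 0 30 0 34 1;0 0 0 30 0 34 1;0 0 0 30 0 34 1;0 0 0 30.6 2.3 34.5 1;0 0 0 0 0 0 1;0 0 0 0 0 0 1'
python3 - <<'E'
from h import *
p,r,o=tool();print(p,o["joint_pos"])
plan(rk(0,362,140),Rtool(RY,0))
s=bot.camera("side"); crop(s["color"],290,180,430,340,4,"pics/s22.png")
t=bot.camera("top"); crop(t["color"],250,190,380,280,6,"pics/t22.png")
for k in("side","top"): print(k,bot.spot_point("rod_tip",k)[:1])
w=bot.camera("wrist"); cv2.imwrite("pics/w22.png",w["color"])
E
```

```text
[ 0.4861 -0.1734  0.1395] [[291.0505 279.3043]] [[404.8126 275.4517]]
tip in tool [  -0.2519    1.7307 -247.0898]
side [{'point': [291.5, 279.2], 'conf': 0.59}]
top [{'point': [402.6, 275.4], 'conf': 0.66}]
clock: 45.08
eef_pos: [0.6428, 0.2288, 0.1392]
tool_rot: [0.707, -0.009, 0.008, -0.707]
ft_force: [-0.6, -0.9, -0.7]
grip_width: 0.016
[0.6428 0.2288 0.1392] [ 0.342   0.6578  0.4132  1.3285 -0.0002  1.9367]
back 0 rot [ 0.06  0.   -0.12] then shift mm [-0.2 -0.8  0.8] | shift now [-0.2 -0.8  0.8] T [0.6427 0.2296 0.14  ]
side [{'point': [346.5, 233.5], 'conf': 0.63}]
top [{'point': [342.9, 214.1], 'conf': 0.48}]
```

View pics/s22.png

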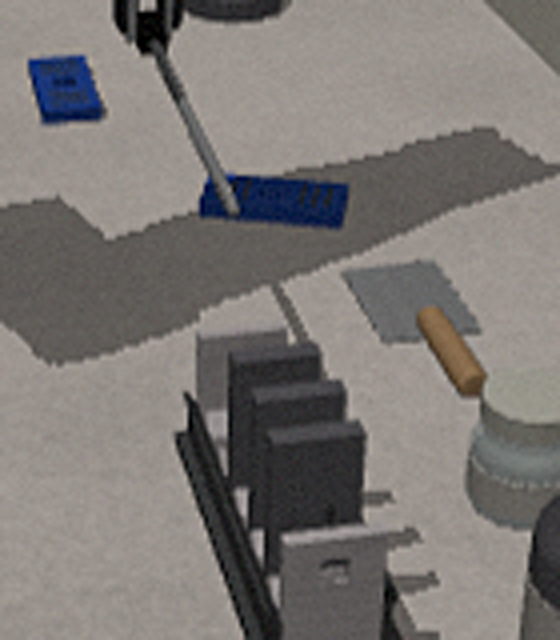

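View pics/t22.png

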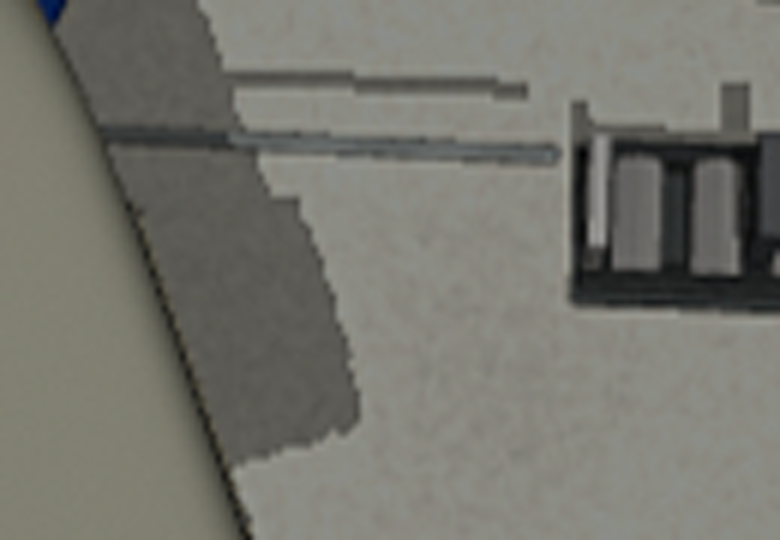

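View pics/w22.png

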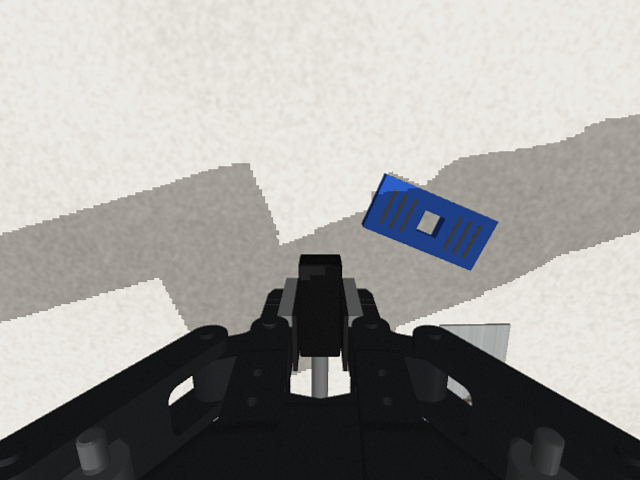

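Run:
```python
from h import *
s=bot.camera("side"); crop(s["color"],310,180,380,245,9,"pics/s23.png")
t=bot.camera("top"); crop(t["color"],265,195,365,240,8,"pics/t23.png")
p,r,o=tool()
H=r.apply([0,-.0044,0])+p
for d in(0.0,.0133,.025,.04):
    for yaw in (0,):
        dr=r.apply([0,np.sin(d),-np.cos(d)])
        print(d,"front",(proj(s,H+.022*dr)-[310,180])*9+4,"tip",(proj(s,H+.247*dr)-[310,180])*9+4,"top tip",(proj(t,H+.247*dr)-[265,195])*8+3.5,"top mid",(proj(t,H+.12*dr)-[265,195])*8+3.5)
```

```text
0.0 front [[167.8185  85.8735]] tip [[349.7112 446.9356]] top tip [[622.0571 155.0843]] top mid [[215.3779 138.3289]]
0.0133 front [[167.8218  86.8067]] tip [[349.458  458.7702]] top tip [[621.4429 157.5581]] top mid [[215.5085 139.5499]]
0.025 front [[167.8225  87.623 ]] tip [[349.2014 469.0782]] top tip [[620.7898 159.7203]] top mid [[215.5671 140.6195]]
0.04 front [[167.8205  88.663 ]] tip [[348.8264 482.1496]] top tip [[619.799  162.4729]] top mid [[215.5653 141.9841]]
```

View pics/s23.png

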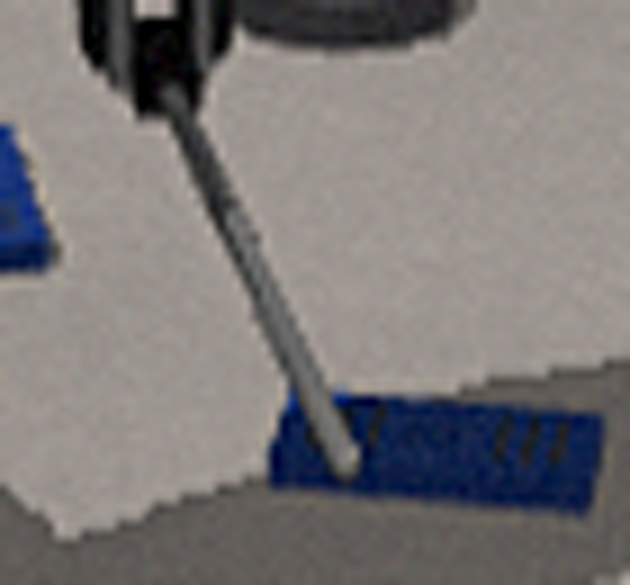

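View pics/t23.png

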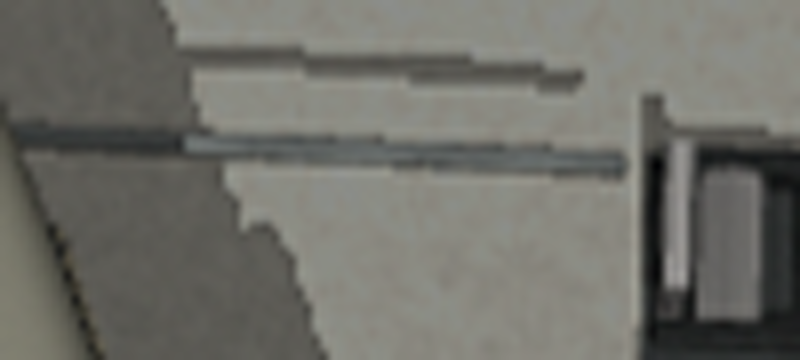

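Run:
```python
from h import *
plan(rk(.4,360,53.6),Rtool(RY,-.76))
```

```text
back 0 rot [-0.79 -0.05  0.06] then shift mm [-0.5 87.7  0.1] | shift now [-0.6 87.7 -1.1] T [0.643  0.2276 0.0536]
```

```bash
python3 -m inch '-.79 -.05 .06 -.2 20 0 1;0 0 0 -.2 25 0 1;0 0 0 0 25 0 1;0 0 0 0 17.7 0 1;0 0 0 0 0 0 1;0 0 0 0 0 0 1'
python3 - <<'E'
from h import *
plan(rk(.4,360,53.6),Rtool(RY,-.76))
s=bot.camera("side"); crop(s["color"],310,190,390,290,6,"pics/s24.png")
t=bot.camera("top"); crop(t["color"],290,200,390,245,8,"pics/t24.png")
p,r,o=tool()
H=r.apply([0,-.0044,0])+p; d=.0133; dr=r.apply([0,np.sin(d),-np.cos(d)]); print("H",H,"tip",H+.247*dr)
f=lambda P:((proj(s,P)-[310,190])*6+2.5,(proj(t,P)-[290,200])*8+3.5)
print("tip",f(H+.247*dr),"mid",f(H+.12*dr)); print("eye",f(rk(0,96,58)),f(rk(0,88,58)),"bracket tops",f(rk(-25,96,78)),f(rk(25,96,78)),f(rk(25,-96,78)))
E
```

```text
clock: 46.18
eef_pos: [0.6438, 0.2286, 0.0534]
tool_rot: [0.712, -0.008, 0.008, -0.702]
ft_force: [-0.0, -0.4, -0.4]
grip_width: 0.0161
back 0 rot [-0.01  0.04  0.03] then shift mm [-0.7 -0.2 -1. ] | shift now [-0.7 -0.2 -1. ] T [0.643  0.2276 0.0536]
H [0.6442 0.2288 0.0586] tip [ 0.6385 -0.0182  0.0584]
tip (array([[231.3734, 439.0209]]), array([[408.1029, 174.5182]])) mid (array([[160.2877, 280.0778]]), array([[ 23.6195, 159.3022]]))
eye (array([[238.1852, 465.8837]]), array([[462.9542, 182.1473]])) (array([[243.2514, 477.3142]]), array([[487.168 , 183.1209]])) bracket tops (array([[173.4792, 427.8796]]), array([[464.3914, 243.3931]])) (array([[304.4718, 413.4682]]), array([[468.8338,  94.0068]])) (array([[460.9099, 728.8894]]), array([[1055.4121,  117.6044]]))
```

View pics/s24.png

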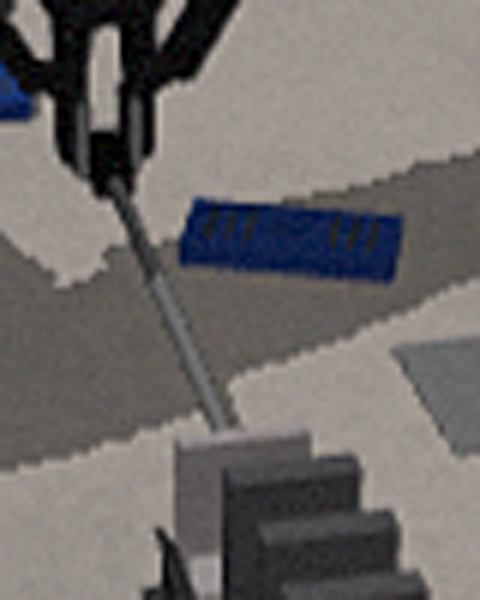

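View pics/t24.png

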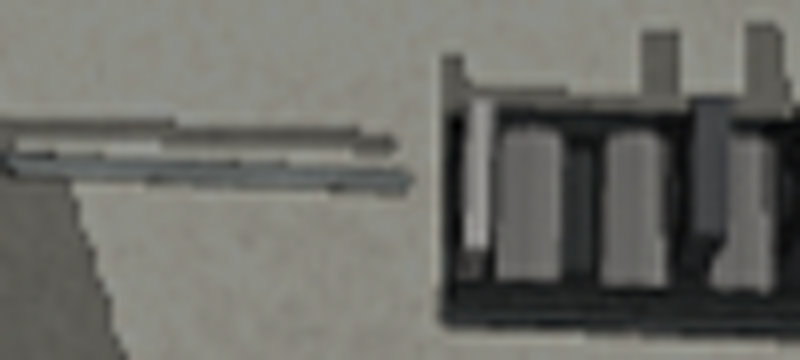

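```bash
python3 -m inch '0 0 0 -.9 .3 -8 1;0 0 0 0 0 -8 1;0 0 0 0 0 -4 1;0 0 0 0 0 -4 1;0 0 0 0 0 0 1'
python3 - <<'E'
from h import *
p,r,o=tool(); print(o["ft_force"],o["ft_torque"])
H=r.apply([0,-.0044,0])+p; d=.0133; dr=r.apply([0,np.sin(d),-np.cos(d)]); print("H",H,"tip",H+.247*dr,"eye",rk(0,96,58), rk(0,88,58))
s=bot.camera("side"); crop(s["color"],310,190,390,290,6,"pics/s25.png")
t=bot.camera("top"); crop(t["color"],290,200,390,245,8,"pics/t25.png")
E
```

```text
clock: 46.9
eef_pos: [0.6418, 0.2039, 0.0528]
tool_rot: [0.712, -0.009, 0.008, -0.702]
ft_force: [0.6, 0.5, -0.3]
grip_width: 0.0163
[ 0.6433  0.4747 -0.3202] [ 0.0964 -0.0166  0.0248]
H [0.6418 0.204  0.0572] tip [ 0.6359 -0.043   0.0572] eye [ 0.6363 -0.0363  0.058 ] [ 0.6361 -0.0443  0.058 ]
```

View pics/t25.png

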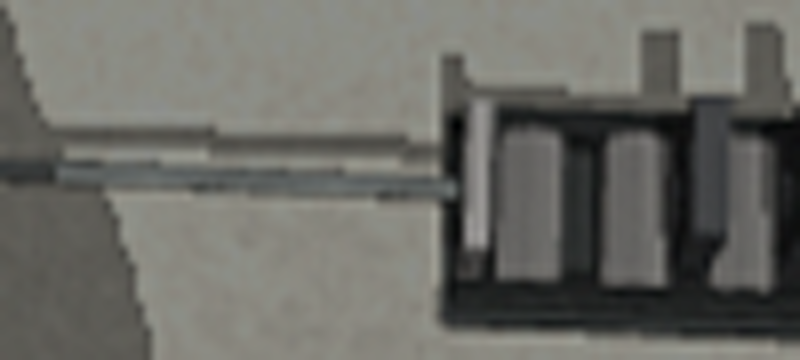

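View pics/s25.png

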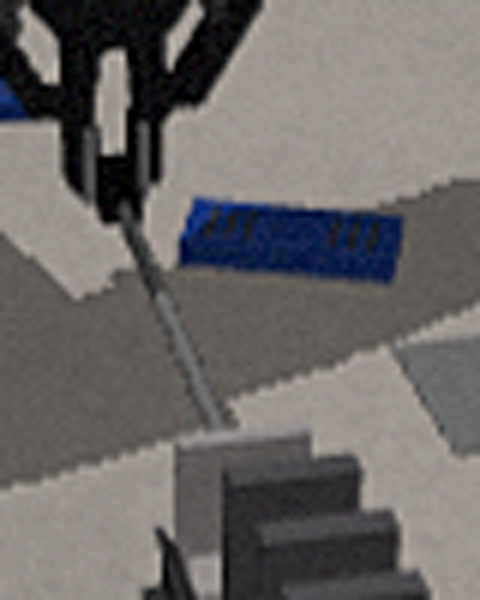

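```bash
python3 -m inch '0 0 0 0 -.5 -4 1;0 0 0 0 0 -5 1;0 0 0 0 0 -5 1;0 0 0 0 0 -5 1;0 0 0 0 0 0 1'
python3 - <<'E'
from h import *
p,r,o=tool(); print(o["ft_force"],o["ft_torque"])
H=r.apply([0,-.0044,0])+p; d=.0133; dr=r.apply([0,np.sin(d),-np.cos(d)]); print("H",H,"tip",H+.247*dr,"rack",rk(0,60,58))
t=bot.camera("top"); crop(t["color"],310,200,410,245,8,"pics/t26.png")
E
```

```text
clock: 47.62
eef_pos: [0.6413, 0.1848, 0.0536]
tool_rot: [0.712, -0.009, 0.008, -0.702]
ft_force: [0.2, 0.3, -0.4]
grip_width: 0.0165
[ 0.1769  0.2995 -0.4045] [ 0.031   0.0304 -0.0248]
H [0.6413 0.1848 0.058 ] tip [ 0.6354 -0.0621  0.058 ] rack [ 0.6354 -0.0723  0.058 ]
```

View pics/t26.png

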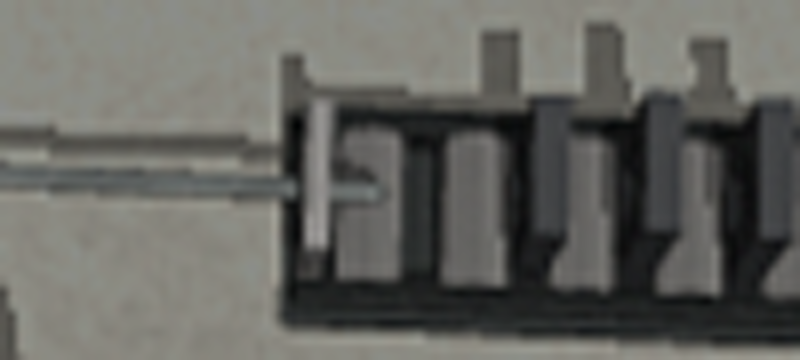

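```bash
python3 -m inch '0 0 0 0 0 -8 1;0 0 0 0 0 -8 1;0 0 0 0 0 -8 1;0 0 0 0 0 -8 1;0 0 0 0 0 -6 1;0 0 0 0 0 0 1'; python3 -m inch '0 0 0 0 0 -6 1;0 0 0 0 0 -6 1;0 0 0 0 0 -6 1;0 0 0 0 0 -6 1;0 0 0 0 0 0 1'
python3 - <<'E'
from h import *
p,r,o=tool()
H=r.apply([0,-.0044,0])+p; d=.0133; dr=r.apply([0,np.sin(d),-np.cos(d)]); print("H",H,"tip",H+.247*dr,"rack",rk(0,0,58))
t=bot.camera("top"); crop(t["color"],320,200,420,245,8,"pics/t27.png")
E
```

```text
clock: 48.42
eef_pos: [0.6405, 0.1467, 0.0541]
tool_rot: [0.712, -0.009, 0.008, -0.702]
ft_force: [0.3, 0.9, -0.6]
grip_width: 0.0162
clock: 49.05
eef_pos: [0.6399, 0.1228, 0.0544]
tool_rot: [0.712, -0.009, 0.008, -0.702]
ft_force: [-0.2, 0.4, -0.7]
grip_width: 0.0161
H [0.6399 0.1228 0.0588] tip [ 0.634  -0.1241  0.0589] rack [ 0.634  -0.1323  0.058 ]
```

View pics/t27.png

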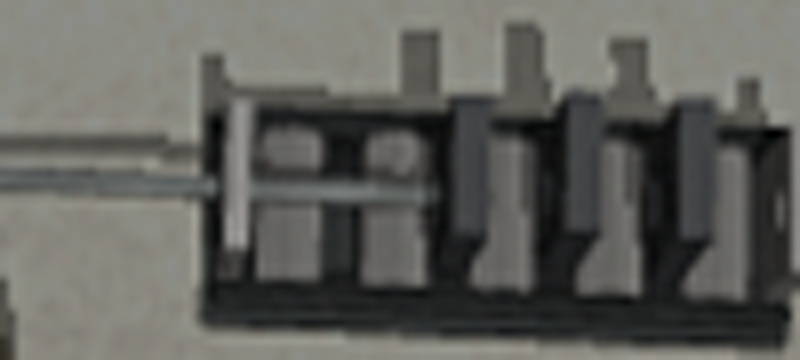

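```bash
python3 -m inch '0 0 0 0 .7 -6 1;0 0 0 0 .1 -6 1;0 0 0 0 .1 -6 1;0 0 0 0 .1 -6 1;0 0 0 0 .1 -6 1;0 0 0 0 0 0 1'; python3 -m inch '0 0 0 0 .1 -6 1;0 0 0 0 .1 -6 1;0 0 0 0 .1 -6 1;0 0 0 0 .1 -6 1;0 0 0 0 .1 -6 1;0 0 0 0 0 0 1'
python3 - <<'E'
from h import *
p,r,o=tool()
H=r.apply([0,-.0044,0])+p; d=.0133; dr=r.apply([0,np.sin(d),-np.cos(d)]); print("H",H,"tip",H+.247*dr,"rack",rk(0,-60,58),rk(0,-88,58))
t=bot.camera("top"); crop(t["color"],330,200,430,245,8,"pics/t28.png")
s=bot.camera("side"); crop(s["color"],310,250,410,350,6,"pics/s28.png")
E
```

```text
clock: 49.85
eef_pos: [0.6392, 0.0927, 0.0537]
tool_rot: [0.712, -0.009, 0.008, -0.702]
ft_force: [0.1, 0.3, -0.7]
grip_width: 0.0161
clock: 50.6
eef_pos: [0.6384, 0.0628, 0.0536]
tool_rot: [0.712, -0.009, 0.008, -0.702]
ft_force: [-0.3, -0.6, -0.9]
grip_width: 0.0161
H [0.6384 0.0628 0.058 ] tip [ 0.6325 -0.1841  0.058 ] rack [ 0.6326 -0.1923  0.058 ] [ 0.6319 -0.2203  0.058 ]
```

View pics/t28.png

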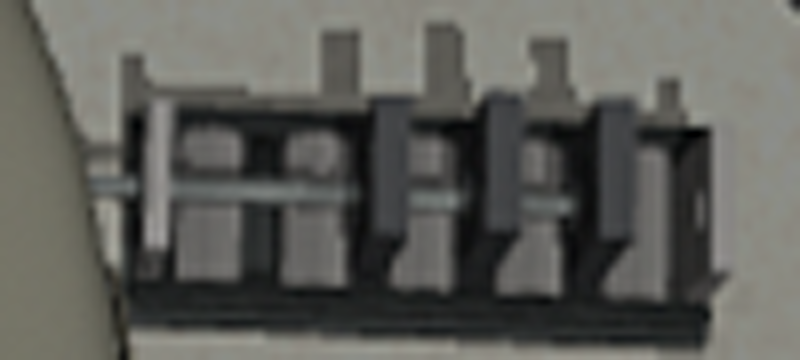

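View pics/s28.png

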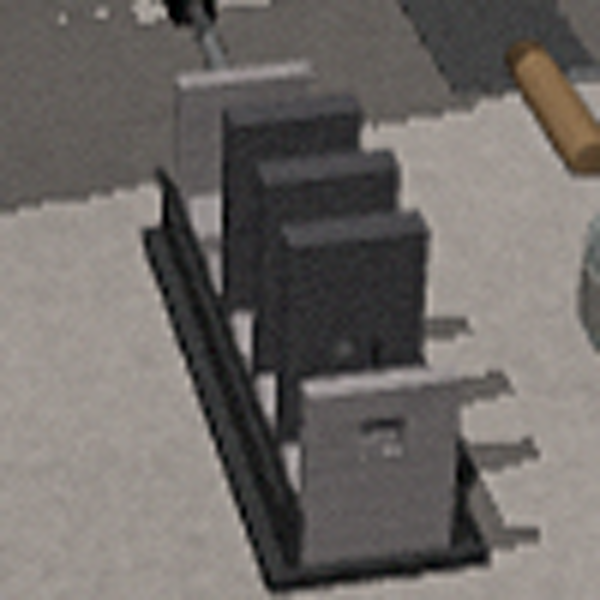

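```bash
python3 -m inch '0 0 0 0 .1 -6 1;0 0 0 0 .1 -6 1;0 0 0 0 .1 -6 1;0 0 0 0 .1 -6 1;0 0 0 0 .1 -6 1;0 0 0 0 0 0 1'
python3 - <<'E'
from h import *
p,r,o=tool()
H=r.apply([0,-.0044,0])+p; d=.0133; dr=r.apply([0,np.sin(d),-np.cos(d)]); print("H",H,"tip",H+.247*dr,rk(0,-88,58))
t=bot.camera("top"); crop(t["color"],345,205,425,245,9,"pics/t29.png")
s=bot.camera("side"); crop(s["color"],340,290,400,340,10,"pics/s29.png")
E
```

```text
clock: 51.45
eef_pos: [0.6378, 0.0327, 0.0535]
tool_rot: [0.712, -0.009, 0.008, -0.702]
ft_force: [-0.3, -0.0, 0.4]
grip_width: 0.0164
H [0.6378 0.0328 0.0579] tip [ 0.6319 -0.2141  0.058 ] [ 0.6319 -0.2203  0.058 ]
```

View pics/t29.png

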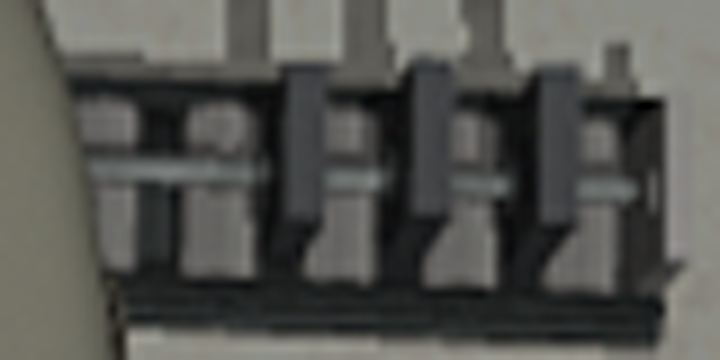

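View pics/s29.png

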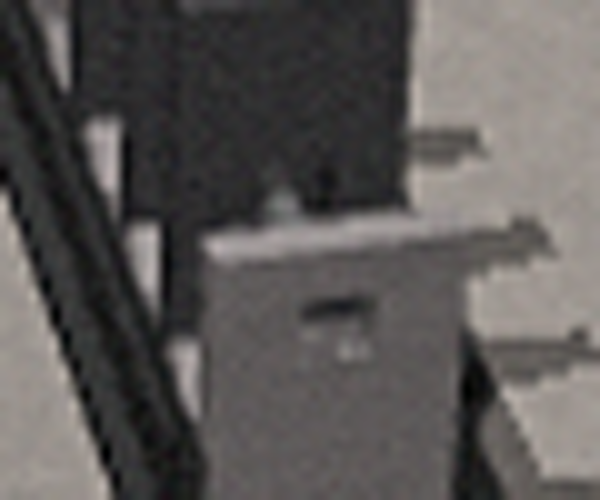

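```bash
python3 -m inch '0 0 0 0 .1 -4 1;0 0 0 0 .1 -4 1;0 0 0 0 .1 -4 1;0 0 0 0 0 0 1'; python3 -m inch '0 0 0 0 .1 -4 1;0 0 0 0 .1 -4 1;0 0 0 0 .1 -4 1;0 0 0 0 0 0 1'
python3 - <<'E'
from h import *
p,r,o=tool()
H=r.apply([0,-.0044,0])+p; print("H",H, rk(0,118,58))
t=bot.camera("top"); crop(t["color"],345,205,425,245,9,"pics/t30.png")
s=bot.camera("side"); crop(s["color"],330,250,410,350,6,"pics/s30.png")
E
```

```text
clock: 52.05
eef_pos: [0.6375, 0.0209, 0.0533]
tool_rot: [0.712, -0.009, 0.008, -0.702]
ft_force: [0.7, 0.1, -0.2]
grip_width: 0.0163
clock: 52.55
eef_pos: [0.6372, 0.0089, 0.0532]
tool_rot: [0.712, -0.009, 0.008, -0.702]
ft_force: [-0.2, 0.7, -0.1]
grip_width: 0.0161
H [0.6372 0.009  0.0576] [ 0.6368 -0.0143  0.058 ]
```

View pics/s30.png

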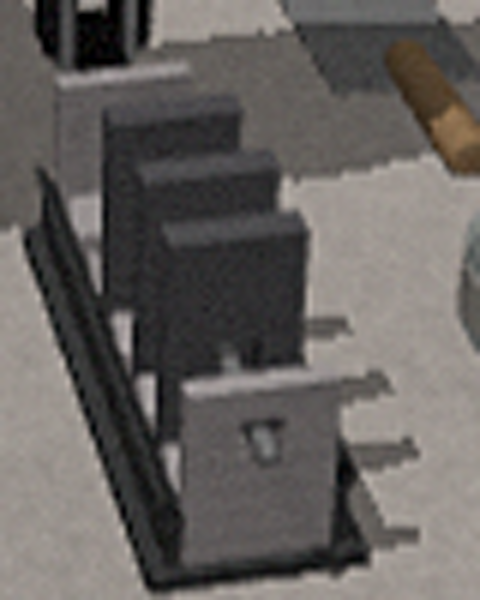

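```bash
python3 -m inch '0 0 0 0 0 -5 1;0 0 0 0 0 -5 1;0 0 0 0 0 -5 1;0 0 0 0 0 -4 1;0 0 0 0 0 0 1'
python3 - <<'E'
from h import *
p,r,o=tool()
H=r.apply([0,-.0044,0])+p; print("H",H, rk(0,118,58))
t=bot.camera("top"); crop(t["color"],325,200,435,250,7,"pics/t31.png")
s=bot.camera("side"); crop(s["color"],310,250,410,350,6,"pics/s31.png")
w=bot.camera("wrist"); cv2.imwrite("pics/w31.png",w["color"])
E
```

```text
clock: 53.28
eef_pos: [0.6368, -0.0101, 0.0535]
tool_rot: [0.712, -0.009, 0.008, -0.702]
ft_force: [-0.8, -0.9, -0.8]
grip_width: 0.0163
H [ 0.6368 -0.01    0.0579] [ 0.6368 -0.0143  0.058 ]
```

View pics/s31.png

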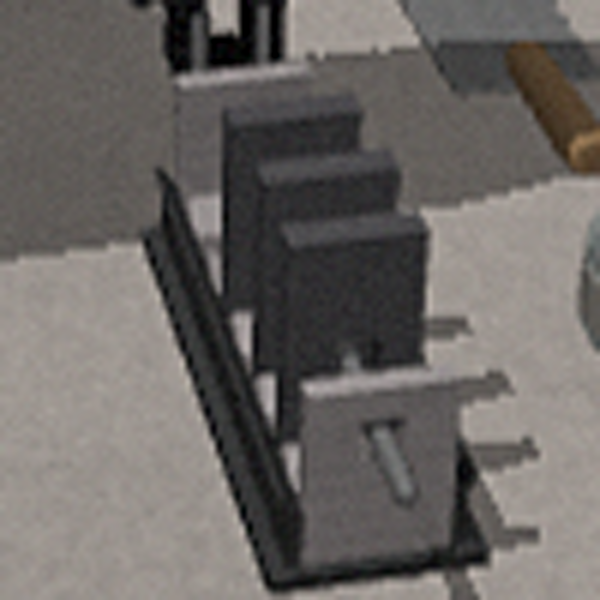

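View pics/t31.png

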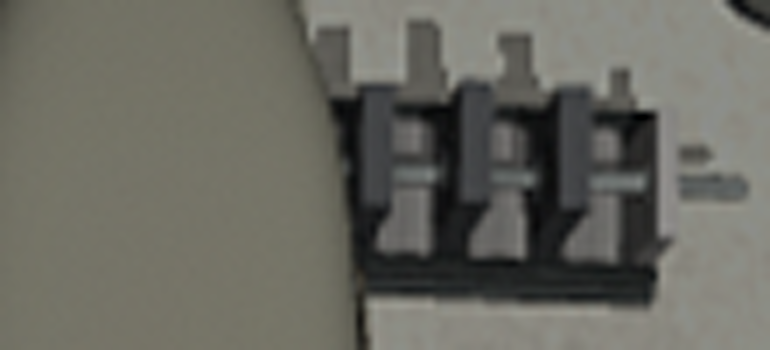

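View pics/w31.png

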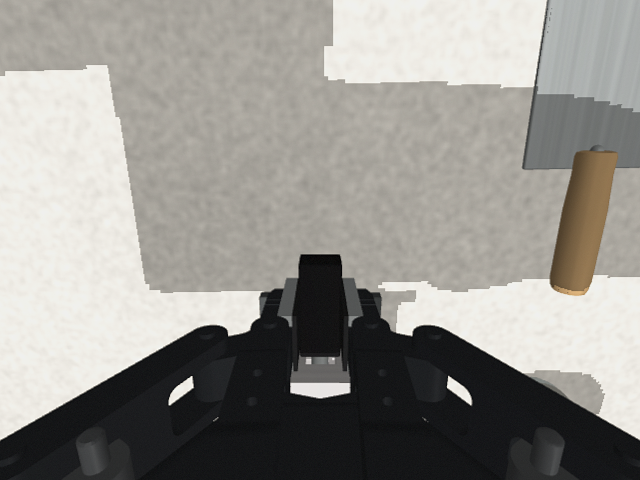

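```bash
python3 -m inch '0 0 0 0 1.3 0 1;0 0 0 0 1.3 0 1;0 0 0 0 0 0 .8;0 0 0 0 0 0 .6;0 0 0 0 0 0 .5;0 0 0 0 0 0 .5;0 0 0 0 -10 0 .5;0 0 0 0 -30 0 .5;0 0 0 0 -45 0 .5;0 0 0 0 -45 0 .5;0 0 0 0 -45 0 .5;0 0 0 0 0 0 .5'
python3 - <<'E'
from h import *
p,r,o=tool();print(p,o["joint_pos"])
t=bot.camera("top"); cv2.imwrite("pics/t32.png",t["color"])
s=bot.camera("side"); crop(s["color"],270,220,430,360,4,"pics/s32.png")
w=bot.camera("wrist"); cv2.imwrite("pics/w32.png",w["color"])
E
```

```text
clock: 54.92
eef_pos: [0.6396, -0.0073, 0.2322]
tool_rot: [0.712, -0.005, 0.012, -0.702]
ft_force: [1.3, 0.1, 0.1]
grip_width: 0.043
[ 0.6396 -0.0073  0.2322] [-0.0049  0.5207  0.4194  1.4595 -0.0135  1.5889]
```

View pics/s32.png

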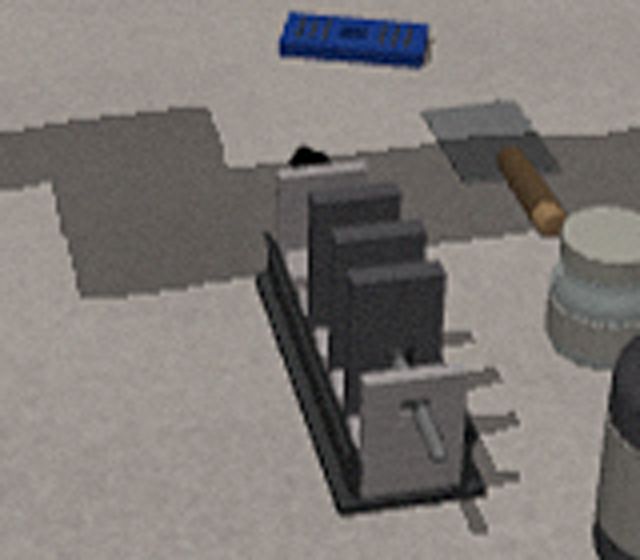

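View pics/w32.png

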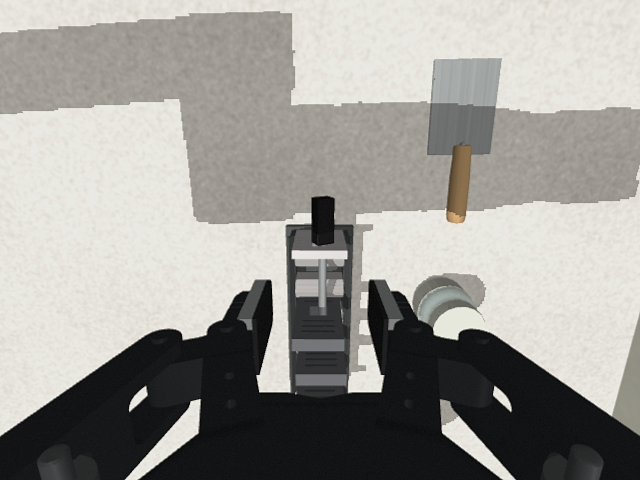

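Run:
```python
from h import *
t=bot.camera("top");s=bot.camera("side")
crop(t["color"],435,250,500,310,9,"pics/t33.png"); crop(s["color"],270,340,360,430,6,"pics/s33.png")
for k,c in(("top",t),("side",s)):
    print(k,[(x["conf"],np.round(x["point"],1),at_z(c,x["point"],.092)) for x in bot.spot_point("switch_tip",k)[:2]])
    print([(x["conf"],np.round(x["extent"],1)) for x in bot.look_for("switch",k)[:2]])
```

```text
top [(0.4, array([470.9, 289.5]), array([ 0.4596, -0.3477,  0.092 ]))]
[(0.64, array([381.6, 215.9, 421.3, 241.5])), (0.43, array([466. , 283.6, 479. , 296.5]))]
side [(0.63, array([292.6, 371.8]), array([ 0.4578, -0.3579,  0.092 ]))]
[(0.77, array([283.9, 361.5, 315.4, 397.8]))]
```

View pics/t33.png

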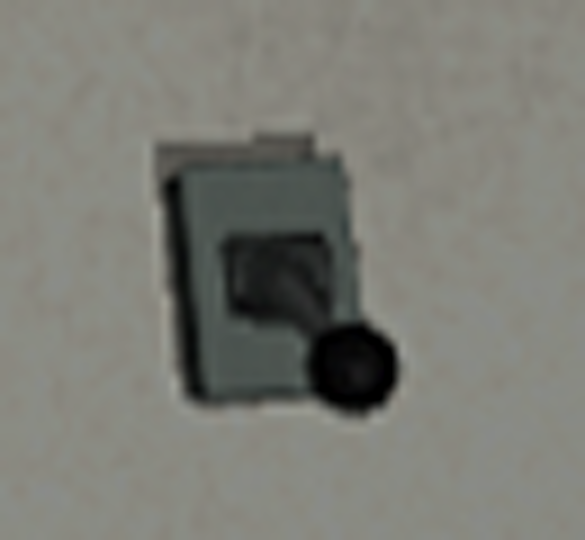

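View pics/s33.png

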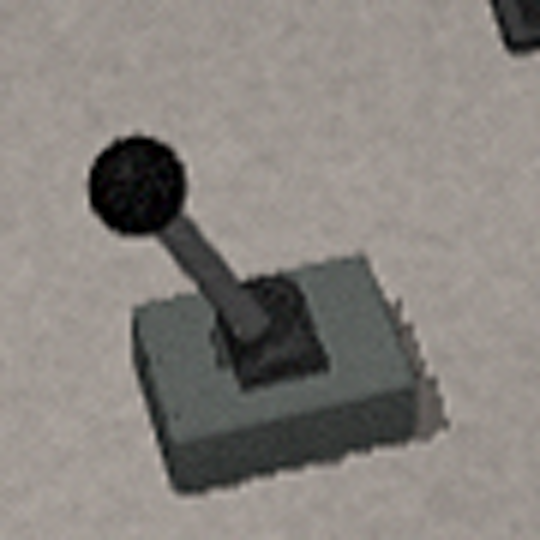

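Run:
```python
from h import *
t=bot.camera("top");s=bot.camera("side")
b=tri([(t,(473.8,290.2)),(s,(292.6,370.6))]); print("ball",b)
T=lambda u,v:at_z(t,(435+u/9-.45,250+v/9-.45),.025)
c=[T(182,172),T(345,160),T(362,385),T(203,397)]; print(np.array(c)); m=np.mean(c,0); print("box",m)
S=lambda u,v:at_z(s,(270+u/6-.4,340+v/6-.4),.025)
c2=[S(134,312),S(365,256),S(416,388),S(177,443)]; print(np.array(c2),np.mean(c2,0))
e=b-m; print("lean vec",e)
```

```text
ball [ 0.4581 -0.3551  0.0918]
[[ 0.5224 -0.3247  0.025 ]
 [ 0.5268 -0.3731  0.025 ]
 [ 0.4601 -0.3757  0.025 ]
 [ 0.4558 -0.3288  0.025 ]]
box [ 0.4913 -0.3506  0.025 ]
[[ 0.4573 -0.3361  0.025 ]
 [ 0.5249 -0.33    0.025 ]
 [ 0.5278 -0.379   0.025 ]
 [ 0.4615 -0.383   0.025 ]] [ 0.4929 -0.357   0.025 ]
lean vec [-0.0332 -0.0045  0.0668]
```

Run:
```python
from h import *
plan([.410,-.357,.235],Rtool(3,0))
```

```text
back 0 rot [ 0.77 -4.33 -0.14] then shift mm [-244.7   -9.8 -337.4] | shift now [-218.6   -4.6 -355. ] T [ 0.41  -0.357  0.235]
```

```bash
python3 -m inch '.77 -4.33 -.14 -20 0 -25 1;0 0 0 -28 -1 -39 1;0 0 0 -28 -1 -39 1;0 0 0 -28 -1 -39 1;0 0 0 -28 -1 -39 1;0 0 0 -28 -1 -39 1;0 0 0 -28 -1 -39 1;0 0 0 -28 -1 -39 1;0 0 0 -28 -1 -39 1;0 0 0 0 0 0 1;0 0 0 0 0 0 1'
python3 - <<'E'
from h import *
p,r,o=tool();print(p,o["joint_pos"],o["grip_width"])
plan([.410,-.357,.079],Rtool(3,0))
t=bot.camera("top"); cv2.imwrite("pics/t34.png",t["color"])
w=bot.camera("wrist"); cv2.imwrite("pics/w34.png",w["color"])
E
```

```text
clock: 56.85
eef_pos: [0.4091, -0.3549, 0.2339]
tool_rot: [-0.707, -0.019, 0.018, 0.707]
ft_force: [0.5, 0.4, 0.2]
grip_width: -0.0
[ 0.4091 -0.3549  0.2339] [-0.7153  0.322   0.1221  1.3703  0.0013  0.8035] -3.7620942705897884e-05
back 0 rot [-0.03 -0.02  0.08] then shift mm [  0.8 154.9  -2.1] | shift now [  0.6 154.9  -2.2] T [ 0.41  -0.357  0.079]
```

View pics/t34.png

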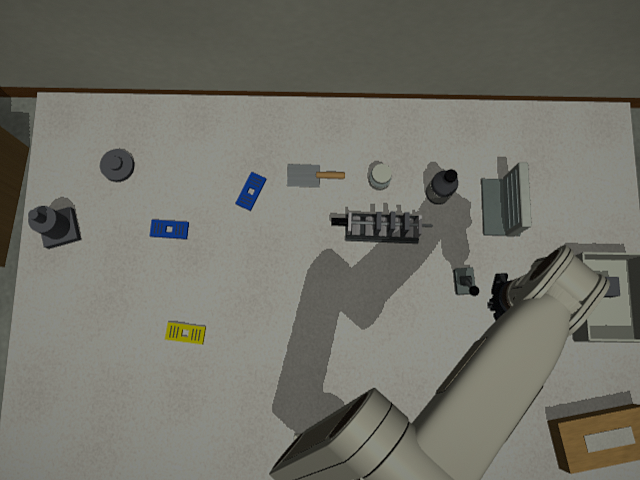

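View pics/w34.png

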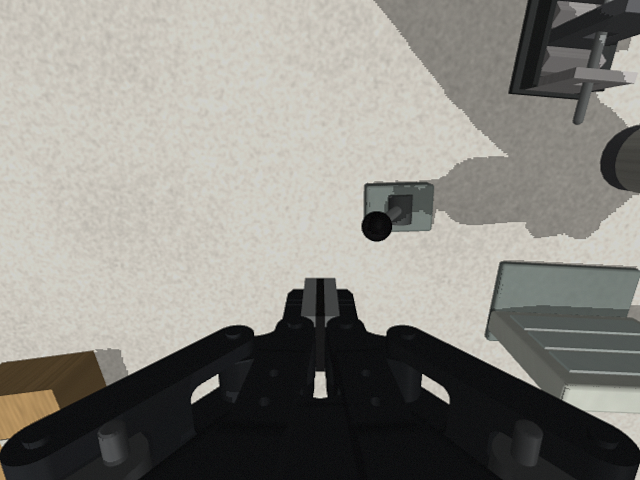

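Run:
```python
from h import *
w=bot.camera("wrist");t=bot.camera("top");s=bot.camera("side")
print("wrist ball",at_z(w,(377,226),.092),"box", [at_z(w,q,.025) for q in((365,184),(433,182),(432,230),(366,230))])
print(tri([(w,(377,226)),(t,(473.8,290.2)),(s,(292.6,370.6))]))
```

```text
wrist ball [ 0.4596 -0.3538  0.092 ] box [array([ 0.4555, -0.3268,  0.025 ]), array([ 0.5243, -0.3211,  0.025 ]), array([ 0.5305, -0.3713,  0.025 ]), array([ 0.4609, -0.375 ,  0.025 ])]
[ 0.4587 -0.3546  0.0914]
```

```bash
python3 -m inch '0 0 0 0 45 0 1;0 0 0 0 45 0 1;0 0 0 0 40 0 1;0 0 0 0 25 0 1;0 0 0 0 0 0 1;0 0 0 10 0 0 1;0 0 0 10 0 0 1;0 0 0 10 0 0 1;0 0 0 0 0 0 1'
python3 - <<'E'
from h import *
p,r,o=tool();print(p)
w=bot.camera("wrist"); cv2.imwrite("pics/w35.png",w["color"])
s=bot.camera("side"); crop(s["color"],240,300,380,430,5,"pics/s35.png")
E
```

```text
clock: 58.22
eef_pos: [0.4407, -0.3538, 0.0796]
tool_rot: [0.707, 0.02, -0.018, -0.706]
ft_force: [-0.9, -0.3, -0.4]
grip_width: 0.0
[ 0.4407 -0.3538  0.0796]
```

View pics/s35.png

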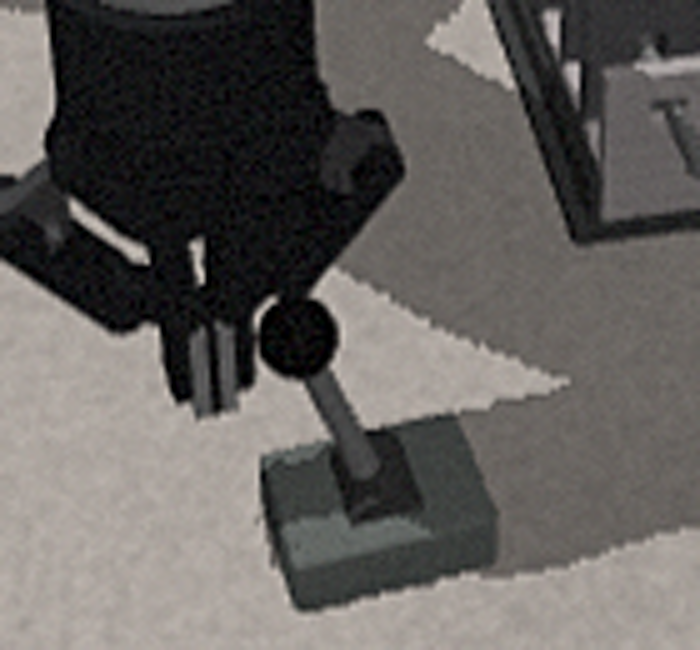

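View pics/w35.png

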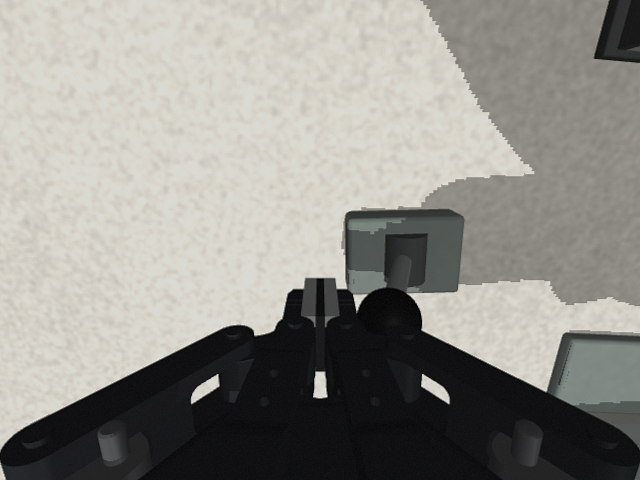

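```bash
python3 -m inch '0 0 0 0 -7 0 1;0 0 0 8 0 0 1;0 0 0 8 0 0 1;0 0 0 8 0 0 1;0 0 0 8 0 0 1;0 0 0 0 0 0 1'
python3 - <<'E'
from h import *
p,r,o=tool();print(p)
s=bot.camera("side"); crop(s["color"],240,300,380,430,5,"pics/s36.png")
E
```

```text
clock: 59.08
eef_pos: [0.4721, -0.3517, 0.0858]
tool_rot: [0.707, 0.019, -0.018, -0.707]
ft_force: [-0.4, 0.8, 0.6]
grip_width: 0.0002
[ 0.4721 -0.3517  0.0858]
```

View pics/s36.png

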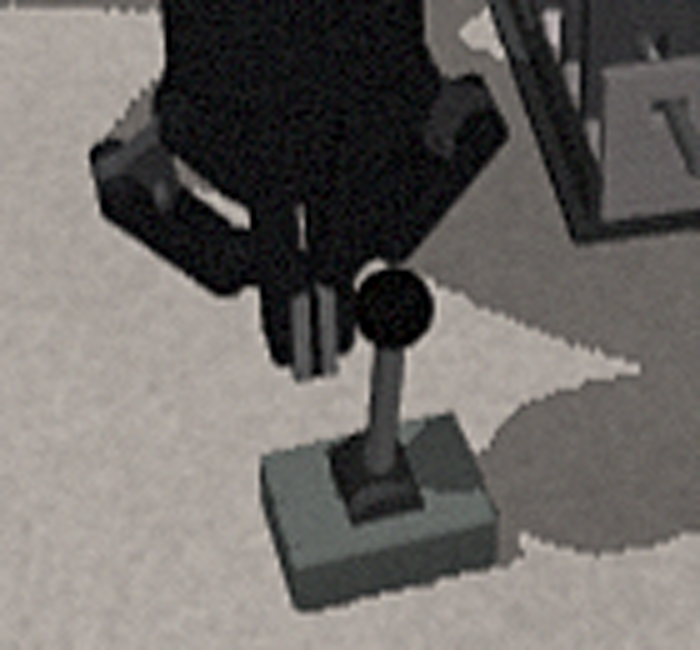

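```bash
python3 -m inch '0 0 0 7 0 0 1;0 0 0 7 0 0 1;0 0 0 7 0 0 1;0 0 0 6 0 0 1;0 0 0 0 0 0 1'; python3 -m inch '0 0 0 3 0 0 1;0 0 0 0 0 0 1'; python3 -m inch '0 0 0 3 0 0 1;0 0 0 0 0 0 1';python3 - <<'E'
from h import *
p,r,o=tool();print(p)
s=bot.camera("side"); crop(s["color"],240,300,380,430,5,"pics/s37.png")
E
```

```text
clock: 59.75
eef_pos: [0.499, -0.3505, 0.0861]
tool_rot: [0.707, 0.019, -0.018, -0.707]
ft_force: [0.2, 0.1, -0.3]
grip_width: -0.0002
clock: 60.0
eef_pos: [0.5013, -0.3503, 0.0862]
tool_rot: [0.707, 0.019, -0.018, -0.707]
ft_force: [0.0, -0.0, 0.7]
grip_width: 0.0
clock: 60.25
eef_pos: [0.5043, -0.3501, 0.0861]
tool_rot: [0.707, 0.019, -0.018, -0.707]
ft_force: [-0.6, -0.9, 0.3]
grip_width: -0.0001
[ 0.5043 -0.3501  0.0861]
```

View pics/s37.png

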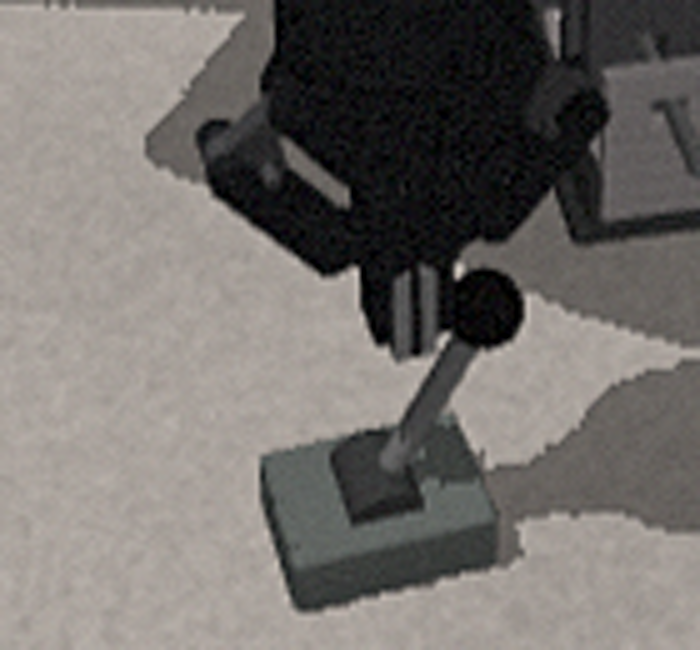

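```bash
python3 -m inch '0 0 0 2 0 0 1;0 0 0 0 0 0 1'; python3 -m inch '0 0 0 2 0 0 1;0 0 0 0 0 0 1';python3 -m inch '0 0 0 2 0 0 1;0 0 0 0 0 0 1'
```

```text
clock: 60.55
eef_pos: [0.5057, -0.3501, 0.086]
tool_rot: [0.707, 0.019, -0.018, -0.707]
ft_force: [-2.1, 0.7, 0.2]
grip_width: 0.0002
clock: 60.8
eef_pos: [0.506, -0.35, 0.0859]
tool_rot: [-0.707, -0.017, 0.019, 0.707]
ft_force: [-6.7, -1.0, 3.3]
grip_width: -0.0002
clock: 61.05
eef_pos: [0.5062, -0.35, 0.0858]
tool_rot: [-0.707, -0.016, 0.02, 0.707]
ft_force: [-9.8, -1.6, 6.0]
grip_width: -0.0004
```

Stop reached (force rising at x≈0.506). Back away from the lever, rise and check.

```bash
python3 -m inch '0 0 0 -15 0 0 1;0 0 0 -25 0 0 1;0 0 0 -30 -10 0 1;0 0 0 -20 -40 0 1;0 0 0 0 -50 0 1;0 0 0 0 -50 0 1;0 0 0 0 -40 -20 1;0 0 0 0 0 0 1'
python3 - <<'E'
from h import *
p,r,o=tool();print(p)
s=bot.camera("side"); cv2.imwrite("pics/s38.png",s["color"]); crop(s["color"],270,230,430,430,3,"pics/s38c.png")
t=bot.camera("top"); cv2.imwrite("pics/t38.png",t["color"]); crop(t["color"],320,190,490,310,4.5,"pics/t38c.png")
E
```

```text
clock: 62.05
eef_pos: [0.4232, -0.3769, 0.2804]
tool_rot: [0.709, 0.021, -0.015, -0.704]
ft_force: [-0.6, 0.2, -0.8]
grip_width: -0.0001
[ 0.4232 -0.3769  0.2804]
```

View pics/s38c.png

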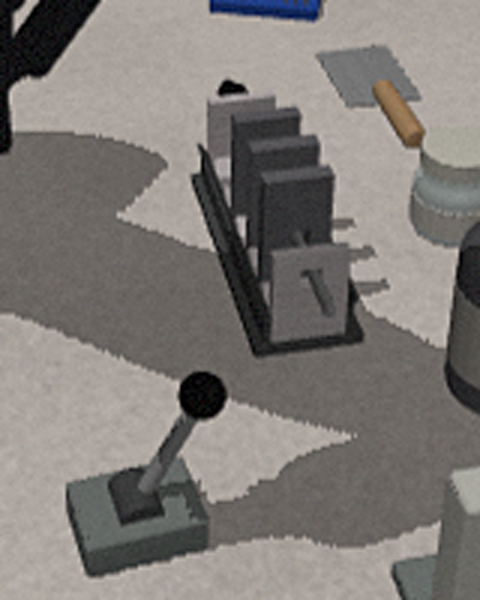

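View pics/t38c.png

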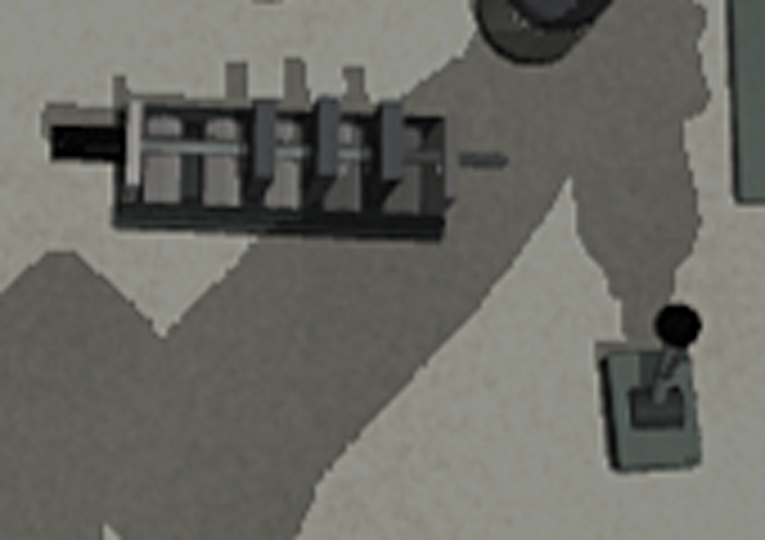

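View pics/t38.png

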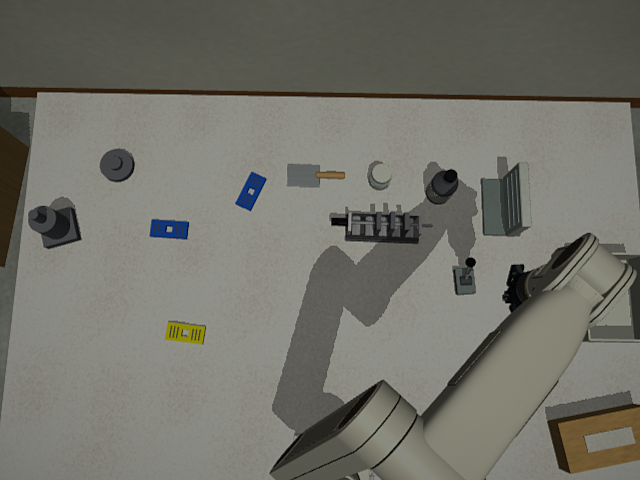

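Run:
```python
from h import *
s=bot.camera("side");t=bot.camera("top")
im=s["color"][230:350,320:400].copy(); im=cv2.resize(im,None,fx=6,fy=5,interpolation=cv2.INTER_CUBIC)
for y in(-54,-18,18):
    for x in(-23,23):
        for dy in (-6,6):
            q=proj(s,rk(x,y+dy,108))[0]; cv2.circle(im,(int((q[0]-320)*6+2),int((q[1]-230)*5+2)),3,(0,0,255),-1)
cv2.imwrite("pics/s39.png",im)
b=tri([(s,(270+202/3-.3,230+395/3-.3)),(t,(320+677/4.5-.4,190+325/4.5-.4))]); print("ball",b)
```

```text
ball [ 0.5312 -0.3487  0.0897]
```

View pics/s39.png

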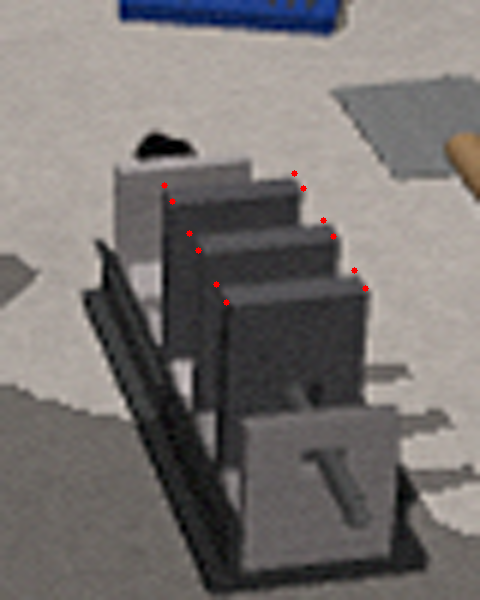

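```bash
python3 -c "
from workcell import bot
print(bot.job_done())"
```

```text
the job is handed in; nothing more can be done
None
```

The rack is loaded, the retaining rod is in, the lamp is switched on, and the job is handed in at about 62 s of the 210 s allowed.

**Panels:** All three grey panels on the bench (the fourth was absent) stand upright in channels 0, 1 and 2 (rack y = -54, -18 and +18 mm). Channel 3 (+54 mm) is left empty. In the last side picture their top edges lie within about 1 pixel (about 2–3 mm) of where seated panels should be, and I felt light floor contact of about 8–11 N as each went down.

**Rod:** It passes through both end brackets and all three windows, with the tip about 28 mm beyond the far bracket. I let go of it before going to the switch. It still lay in place in the last pictures.

**Lamp switch:** I pushed the lever to its stop, with about 10 N on the wrist. The ball measured at x = 0.531 m, where about 0.530 m is expected for fully on. The arm then backed clear.

**Checks that disagreed:** The cameras and the arm differed by 1–2 mm while I lined up the rod, within the 3 mm clearance of the eyes, and the rod went through without noticeable force. In the last pictures the bottle, jar, scraper and coloured look-alikes are where they began. I saw no grip slip, and the rod was not knocked before I picked it up.

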